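# Shut the clip-lid storage box

## Task

Put the lid on the box of lemons and garlic so that it sits fully down all round, then shut both end clips, pressing each one down until it snaps over the lid's stud and lies fully shut. Feel for the snap and use a light hand: the plastic cracks if you push the box or a clip with 18 N or more. Leave the box about where it stands with everything in it, and do not disturb the other things.

Things in the scene. Friction and masses are not known exactly. Their poses are not given: they have to be found in the camera images.
- box: open clear plastic storage box, loose on the worktop, 130 mm (its x) by 190 mm (its y) by 80 mm tall, walls 5 mm, opening 120 x 180 mm, about 0.8 kg, with two lemons and a garlic bulb in it, below the rim. Origin: middle of its underside, z up. A white clip is hinged on each short end; the hinge lugs stand out to y = +-117 mm and are 91 mm high
- box_mouth (a point): middle of the box's opening at the height of the rim, 80 mm above its underside
- lid: grey flat lid lying right way up on the worktop, 128 mm (its x) by 188 mm (its y), 38 mm tall, 0.13 to 0.21 kg; turned end for end it is the same. Origin: middle of its underside, z up. Below its plate (z = 9 to 14 mm) is a tapered plug 117 x 177 mm that enters the box's opening with 1.5 mm of play. Home, the plate rests on the rim: the origin is over the box's middle, 71 mm above its underside
- lid_grip (a point): middle of the grip ridge on top of the lid, 30 mm above the lid's underside. The ridge is 20 mm (lid's x) by 64 mm (lid's y), z = 14 to 38 mm; pinch it across its 20 mm. On each end of the lid, 82 mm from the middle, stands a small mushroom stud, 14 mm wide, top at z = 23 mm, for the clips
- clip_a (a joint): clip on the box's +y end. 0 = shut, flat inward over the lid's end; grows as its free edge rises; 1.57 = upright, about 2 = leaning outward, as found. Stays lightly where put. Pushed further in it comes to rest on the lid's stud at about 0.3, not shut. Pressed down from there near its free edge, force climbs to a peak (6 to 14 N, varying with friction), dies away as the lips snap past, then a solid stop at 0
- clip_b (a joint): clip on the box's -y end. 0 = shut, flat inward over the lid's end; grows as its free edge rises; 1.57 = upright, about 2 = leaning outward, as found. Stays lightly where put. Pushed further in it comes to rest on the lid's stud at about 0.3, not shut. Pressed down from there near its free edge, force climbs to a peak (6 to 14 N, varying with friction), dies away as the lips snap past, then a solid stop at 0
- clip_a_pin (a point): middle of the hinge pin of the clip on the box's +y end: x = 0, y = 110, z = 86 mm in the box's frame, pin along the box's x. The clip is 54 mm wide and reaches 67 mm from the pin, its upper face 10 mm over the pin when shut. The last 24 mm is a thumb tab, bent up by an unknown, stiff amount: its edge is 0 to 14 mm higher. Between is a window with two sprung lips for the lid's stud, 28 mm from the pin
- clip_b_pin (a point): middle of the hinge pin of the clip on the box's -y end: x = 0, y = -110, z = 86 mm in the box's frame, pin along the box's x. The clip is 54 mm wide and reaches 67 mm from the pin, its upper face 10 mm over the pin when shut. The last 24 mm is a thumb tab, bent up by an unknown, stiff amount: its edge is 0 to 14 mm higher. Between is a window with two sprung lips for the lid's stud, 28 mm from the pin
- lemon_a: lemon in the box; origin under it
- lemon_b: second lemon in the box; origin under it
- garlic: garlic bulb in the box; origin under it
- spice_c: small glass spice jar with a dark screw cap, 41 mm wide, 105 mm tall; origin under its foot
- onion: brown onion, 69 mm wide; origin under it
- tin_tuna: flat food tin, 86 mm wide, 40 mm tall; origin under its foot
Mind the look-alikes: they are no part of the job. There is more than one size of the box; the job needs the larger.

How it is judged:
By the outcome, as a careful person would: the job done as asked, in the order asked, and still so for the second after the job is handed in, with the robot touching nothing.
It also fails if it takes over 72 s, if anything falls off the work surface, if the arm or the gripper's body presses on something with over 40 N, if the wrist force passes 120 N, or if a joint passes its speed limit or range.

## Robot

A 6-joint arm with a two-finger parallel gripper is mounted at the origin on a cart in front of the work surface, level with it; the furniture and walls round the work are solid. World frame = base frame: x ahead of the robot, y to its left, z up, the work surface at z = 0. Lengths are in m, angles in rad, forces in N, time in s.
With the tool pointing down it reaches from about 0.2 to 0.875 m from the base axis. Payload 3.4 kg.
Tool frame: the origin (TCP) lies on the centre line of the jaws, within the pads' length; the fingertips stand 19 mm ahead of it and the grasp point (between the pads) is the TCP; z points along the fingers, y is the direction in which the jaws open and shut (so a half turn about z gives the same grasp; the last joint's range is limited). The gripper opens to 94 mm and grips with 3 to 60 N. Pads are 16 mm wide; open, the fingers measure 119 mm over their backs; the gripper's body (75 mm by 177 mm) begins 78 mm behind the grasp point.
Start: joints at [1.074, 0.276, 1.505, -0, 1.361, -0.121], TCP at [0.211, 0.535, 0.224] pointing down, gripper open.
Joint ranges: [-2.89, 2.89], [-0.75, 2.08], [0.22, 2.7], [-1.18, 4.32], [0.11, 2.71], [-2.7, 2.7]. Speed limits (rad/s): [2.57, 2.57, 3.14, 3.14, 3.14, 3.14].

## Interface

Orientations are given as a unit quaternion [w, x, y, z].
In Python, from workcell import bot gives the robot as it stands.
- The arm moves only by the shell command python3 -m handwheel 'ROWS' [OPENING] [FORCE]. ROWS is JSON, a list that holds one entry, the list of rows, each a list of 6 numbers: the shift along the tool's x, y, z each as a share of 0.15 m, from -1 to 1, then the turn, a rotation vector about the tool's x, y, z each as a share of 90 degrees, from -1 to 1. In form: [[[dx, dy, dz, wx, wy, wz], ...]]. A call has exactly 8 rows; each row is the pose to reach, as a shift and turn from the pose measured when the call began, along the tool's axes at that moment; what a row does not reach only later rows make up. A row lasts 1/8 s, in which the tool goes at most 62.5 mm and 10.7 degrees, less where a joint would pass 70% of its speed; a pose out of reach is approached as far as the arm can. A call with a number of a shift or a turn outside -1 to 1 is refused whole. A call with a gripper value outside its range is refused whole. OPENING is the opening, from -1 (shut) to 1 (fully open), set as the call begins (- or left out, the last holds). The fingers move at their own pace and stop on an object; FORCE is the grip in N (left out, the last holds). Time passes only in rows, so rows that repeat a pose let the fingers close, or fill a call up. It gives the time, the measured TCP pose, the force and the opening at its end, in the units of the state.
- bot.state(): the state, without advancing time (a new reading comes with each control period).
- bot.snapshot(name): name is "scene" or "top" or "wrist"; returns the picture (384x512x3 uint8, blue, green, red); there is no depth.
- bot.camera_model(name): a dict with "intrinsics" (3x3 intrinsics, pixels), "k1" (the pictures are not rectified: a ray, as slopes to the right and down, at radius r is drawn at 1 + k1 r^2 times it, then the intrinsics apply), "extrinsics" (4x4, takes a point from world to camera coordinates); the wrist camera has in their place "T_tool_cam" (4x4, takes a point from camera to tool coordinates, whose origin is the TCP and whose axes are the flange's). Camera axes: x right, y down, z forward; pixel columns grow to the right and rows downward; lengths in m; the calibration is good to about 2 mm. A picture is of the moment at which its call begins: read the wrist's pose just before it. camera_model takes no time and is no camera call.
- bot.close_job(): hands the job in, once; it reports no verdict.
Trained networks look in the newest picture that a camera, given by its name, has taken for a name from the list of things; names that differ only in an ending like _2 or _b are one class to them, and where a whole thing is asked for, a point or a joint stands for the part that bears it (a point fixed in the world has none). Each returns a list of dicts, best first, with "confidence" (0 to 1); they miss things now and then, are a little off and sometimes report something else, mostly with a low value. They report only what shows in the picture. A call takes as long as a camera call. They do not tell look-alikes from the thing itself.
- bot.look_for(camera, query): "bbox" ([left, top, right, bottom] in pixels, round what is visible of it).
- bot.silhouettes(camera, query): "mask" (384x512 bool, what is visible of it) and "bbox" ([left, top, right, bottom] in pixels, round what is visible of it).
- bot.pinpoint(camera, query): "xy" ([column, row] in pixels: a listed point, or the origin of a listed thing).
The state is a dict: "time_s": time; "qpos": joint angles; "joint_velocities": joint speeds; "joint_torque": joint torques, N m; "ee_pos": TCP position; "eef_rot": TCP orientation; "wrist_force": force on the tool from outside, world axes, zero at the start; "wrist_torque": the same for the moment, N m; "gripper_width": finger opening in m.
Only numpy, scipy, OpenCV 4.12 (cv2) and the standard library are available. Lean on these libraries where they do the work, as an engineer would, in place of code of your own. Each camera call takes 0.05 s, during which the arm holds its last target.

## Working session

There is one attempt and no reset: what is moved stays moved. The work goes in short steps, Python scripts to look and compute and a shell command to move; the robot and the scene stay as the last step left them, time stands still between calls to the robot, and variables do not carry over. Pictures are saved under pics/ and viewed, and the job is handed in when it is done.

```bash
mkdir -p pics; ls
cat > h.py <<'E'
import numpy as np, cv2
from workcell import bot
from scipy.spatial.transform import Rotation as R
def cam(name,st=None):
    m=bot.camera_model(name); K=np.array(m['intrinsics']); k1=m['k1']
    if 'extrinsics' in m: E=np.array(m['extrinsics'])
    else:
        st=st or bot.state(); q=st['eef_rot']
        T=np.eye(4);T[:3,:3]=R.from_quat([q[1],q[2],q[3],q[0]]).as_matrix();T[:3,3]=st['ee_pos']
        E=np.linalg.inv(T@np.array(m['T_tool_cam']))
    return K,k1,E
def proj(P,c):
    K,k1,E=c; P=np.atleast_2d(P); p=P@E[:3,:3].T+E[:3,3]; s=p[:,:2]/p[:,2:]
    s=s*(1+k1*(s**2).sum(1,keepdims=True)); return s@K[:2,:2].T+K[:2,2]
def ray(uv,c):
    K,k1,E=c; d=(np.array(uv,float)-K[:2,2])/np.array([K[0,0],K[1,1]]); s=d.copy()
    for _ in range(30): s=d/(1+k1*(s@s))
    C=-E[:3,:3].T@E[:3,3]; return C,E[:3,:3].T@np.array([s[0],s[1],1])
def onz(uv,z,c):
    C,d=ray(uv,c); return C+d*(z-C[2])/d[2]
E
python3 - <<'E'
from h import *
print(bot.state())
for n in ['scene','top','wrist']:
    im=bot.snapshot(n); cv2.imwrite(f'pics/{n}0.png',im)
    for q in ['box','lid','clip_a'] : 
        print(n,q,[(r['bbox'],round(r['confidence'],2)) for r in bot.look_for(n,q)])
    for q in ['box_mouth','lid_grip','lid','box','clip_a_pin','clip_b_pin']:
        print(n,q,[(np.round(r['xy'],1).tolist(),round(r['confidence'],2)) for r in bot.pinpoint(n,q)])
E
```

```text
pics
{'time_s': 0.0, 'qpos': array([ 1.07400357e+00,  2.76582071e-01,  1.50611319e+00, -4.89859527e-05,
        1.36068589e+00, -1.21011111e-01]), 'joint_velocities': array([ 1.19849120e-03, -7.00579998e-04, -9.22514980e-05, -2.05255797e-04,
       -7.29313724e-05,  2.17014430e-03]), 'joint_torque': array([-6.65009120e-04, -4.04599786e+01, -2.37227440e+01,  6.99578505e-02,
        3.47150490e-02, -1.47968844e-04]), 'ee_pos': array([0.21079852, 0.53439776, 0.22362003]), 'eef_rot': array([-2.49046861e-04,  1.86782141e-01,  9.82400953e-01, -8.59203220e-04]), 'wrist_force': array([ 0.01618732, -0.26982875,  0.53557233]), 'wrist_torque': array([ 0.00369847, -0.03159446, -0.02020903]), 'gripper_width': 0.09392048305567949}
scene box [([174.2, 152.7, 233.2, 209.8], 0.75), ([232.5, 171.5, 242.5, 204.4], 0.63), ([128.9, 162.7, 163.2, 190.6], 0.59)]
scene lid [([229.0, 222.9, 294.3, 259.0], 0.86)]
scene clip_a [([173.8, 149.5, 191.9, 171.2], 0.64), ([212.9, 181.2, 225.8, 194.1], 0.64), ([133.7, 171.8, 142.6, 179.0], 0.59), ([143.8, 160.2, 158.1, 166.4], 0.37)]
scene box_mouth [([144.6, 168.1],
[... 641 characters left out ...]
52.3, 261.0], 0.78), ([113.7, 214.9, 128.4, 231.4], 0.69), ([240.0, 197.7, 254.2, 215.2], 0.51)]
top box_mouth [([134.0, 236.0], 0.97), ([202.4, 209.2], 0.94), ([281.4, 154.8], 0.74)]
top lid_grip [([317.2, 217.9], 0.79)]
top lid [([314.3, 216.2], 0.64)]
top box [([138.2, 235.6], 0.85), ([206.3, 209.2], 0.59)]
top clip_a_pin [([171.8, 204.5], 0.66), ([117.6, 216.5], 0.66)]
top clip_b_pin [([145.3, 256.3], 0.78), ([238.9, 203.4], 0.55)]
wrist box [([131.0, 281.9, 280.8, 381.5], 0.94)]
wrist lid []
wrist clip_a [([135.0, 333.9, 192.1, 373.5], 0.57)]
wrist box_mouth []
wrist lid_grip []
wrist lid []
wrist box [([214.1, 333.3], 0.86)]
wrist clip_a_pin []
wrist clip_b_pin [([146.4, 339.9], 0.62)]
```

Run:
```python
import cv2
for n,(a,b,c,d) in {'scene':(110,130,310,280),'top':(95,120,355,290)}.items():
    im=cv2.imread(f'pics/{n}0.png')[b:d,a:c]
    s=800/im.shape[1]; s=min(s,600/im.shape[0])
    cv2.imwrite(f'pics/{n}0z.png',cv2.resize(im,None,fx=s,fy=s,interpolation=cv2.INTER_CUBIC))
```

```text
(no output)
```

View pics/scene0z.png

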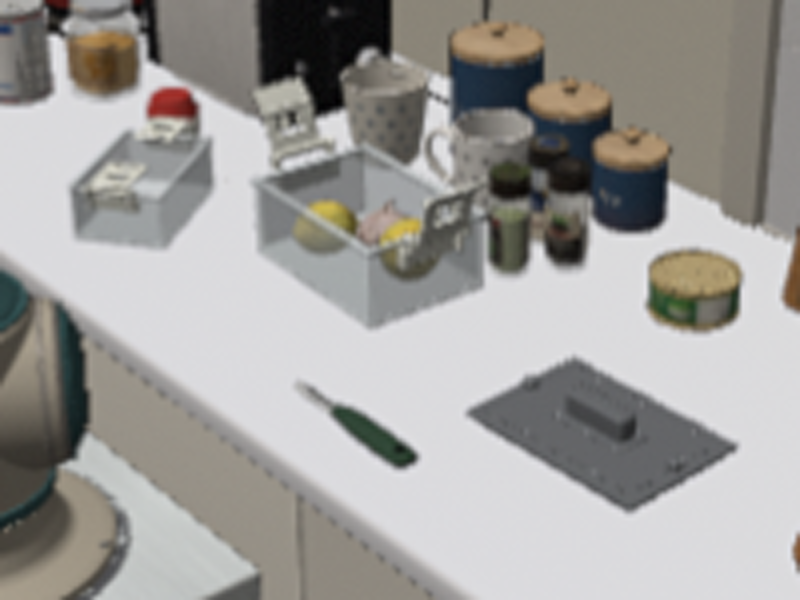

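View pics/top0z.png

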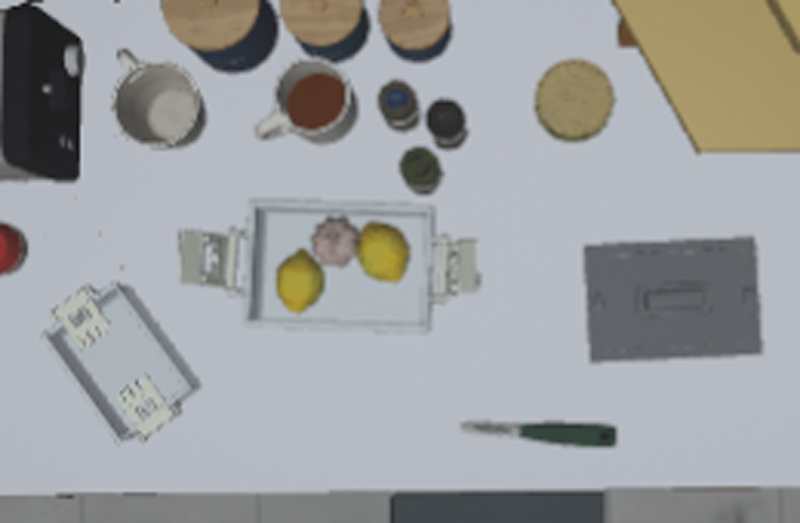

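View pics/wrist0.png

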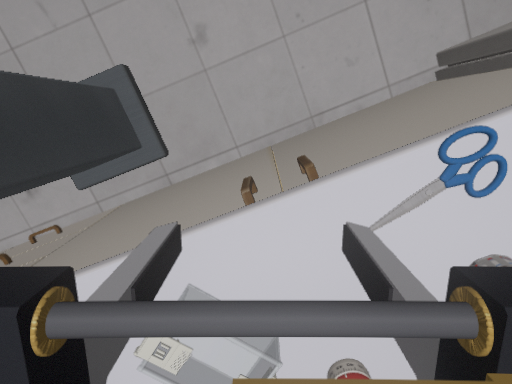

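View pics/scene0.png

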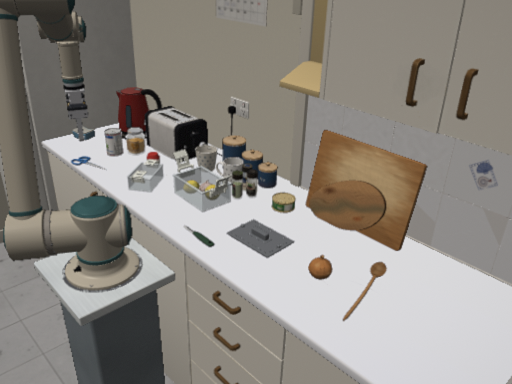

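Run:
```python
import cv2
im=cv2.imread('pics/top0.png')
a=im[175:240,145:265]; cv2.imwrite('pics/tb.png',cv2.resize(a,None,fx=6.5,fy=6.5,interpolation=cv2.INTER_CUBIC))
a=im[185:250,270:355]; cv2.imwrite('pics/tl.png',cv2.resize(a,None,fx=8,fy=8,interpolation=cv2.INTER_CUBIC))
im=cv2.imread('pics/scene0.png')
a=im[140:220,165:245]; cv2.imwrite('pics/sb.png',cv2.resize(a,None,fx=7,fy=7,interpolation=cv2.INTER_CUBIC))
from h import *
for z,uv in [(.014,(314,217)),(.03,(314,217)),(.08,(206,209))]:
    print(onz(uv,z,cam('top')))
```

```text
[ 0.45814782 -0.19952921  0.014     ]
[ 0.45763129 -0.19752294  0.03      ]
[0.48564333 0.15480682 0.08      ]
```

View pics/tb.png

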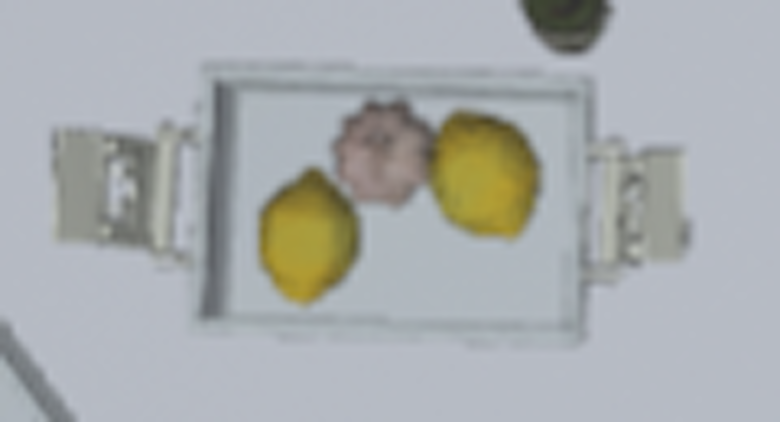

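View pics/tl.png

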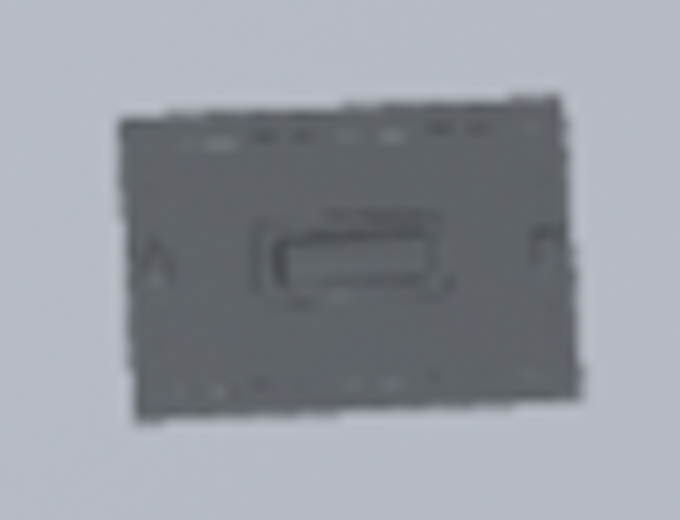

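View pics/sb.png

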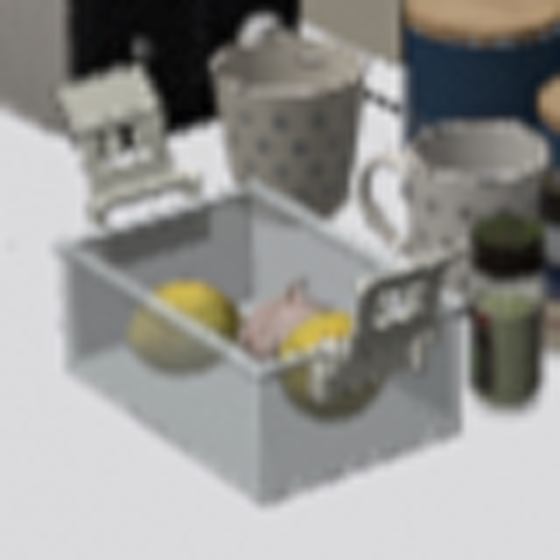

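Run:
```python
from h import *
from scipy.optimize import least_squares
c=cam('top')
def px(pts,o,s): return (np.array(pts)+.5)/s-.5+np.array(o)
B=px([(203,66),(593,78),(582,345),(192,322)],(145,175),6.5)
L=px([(120,119),(560,97),(580,400),(137,422)],(270,185),8)
for n,uv,hx,hy,z in [('box',B,.065,.095,.08),('lid',L,.064,.094,.014)]:
    W=np.array([onz(p,z,c) for p in uv]); print(n,W.round(4).tolist())
    m=np.array([[hx,hy],[hx,-hy],[-hx,-hy],[-hx,hy]])
    def f(p):
        C,S=np.cos(p[2]),np.sin(p[2]); return ((m@np.array([[C,S],[-S,C]])+p[:2])-W[:,:2]).ravel()
    r=least_squares(f,[W[:,0].mean(),W[:,1].mean(),0]); print(r.x,np.degrees(r.x[2]),r.fun.round(4)*1000)
print(onz(px((283,262),(270,185),8),.038,c),onz(px((434,258),(270,185),8),.038,c))
print('jar',onz((231.5,175),.105,c)); C=-c[2][:3,:3].T@c[2][:3,3];print(C)
```

```text
box [[0.5652, 0.2526, 0.08], [0.5569, 0.0586, 0.08], [0.425, 0.0648, 0.08], [0.4383, 0.2572, 0.08]]
[ 0.49634751  0.15828319 -0.05154213] -2.953146418526041 [ 1.  -2.8 -0.5  1.5  1.6  1.9 -2.  -0.7]
lid [[0.5183, -0.1018, 0.014], [0.5254, -0.2873, 0.014], [0.3984, -0.292, 0.014], [0.3915, -0.1068, 0.014]]
[ 0.45842021 -0.19698718  0.03769097] 2.1595336196446127 [ 0.5  1.2  0.5 -1.2 -0.4 -1.3 -0.6  1.3]
[ 0.45670145 -0.16659544  0.038     ] [ 0.45760032 -0.22892456  0.038     ]
jar [0.59145669 0.07071991 0.105     ]
[ 0.41048531 -0.01440101  1.49039965]
```

```bash
cat >> h.py <<'E'
def go(p,yaw=None):
    """units to world point p with tool y along world angle yaw(deg, mod 180), tool down"""
    st=bot.state(); q=st['eef_rot']; Rc=R.from_quat([q[1],q[2],q[3],q[0]]).as_matrix()
    d=Rc.T@(np.array(p)-st['ee_pos'])/.15
    w=np.zeros(3)
    if yaw is not None:
        best=None
        for y in (yaw,yaw+180):
            a=np.radians(y); Y=np.array([np.cos(a),np.sin(a),0]);Z=np.array([0,0,-1.]);X=np.cross(Y,Z)
            v=R.from_matrix(Rc.T@np.column_stack([X,Y,Z])).as_rotvec()
            if best is None or np.linalg.norm(v)<np.linalg.norm(best): best=v
        w=best/(np.pi/2)
    print('t',round(st['time_s'],2),'pos',st['ee_pos'].round(4),'F',st['wrist_force'].round(2),'M',st['wrist_torque'].round(2),'w',round(st['gripper_width'],4),'q',st['qpos'].round(2))
    print('tool y',Rc[:,1].round(3),'z',Rc[:,2].round(3),' DELTA',d.round(3),w.round(3))
E
python3 -c "
from h import *
go((.458,-.197,.16),2.16)"
```

```text
t 1.5 pos [0.2111 0.5349 0.2245] F [-0.9  -0.06 -0.  ] M [ 0.03 -0.03  0.09] w 0.0937 q [ 1.07  0.28  1.5   0.    1.36 -0.12]
tool y [0.367 0.93  0.   ] z [ 0.  0. -1.]  DELTA [-3.322 -3.935  0.43 ] [ 0.    -0.     0.737]
```

```bash
python3 -m handwheel '[[[-0.125,-0.125,0,0,0,0.092],[-0.25,-0.25,0,0,0,0.184],[-0.375,-0.375,0,0,0,0.276],[-0.5,-0.5,0,0,0,0.369],[-0.625,-0.625,0,0,0,0.461],[-0.75,-0.75,0,0,0,0.553],[-0.875,-0.875,0,0,0,0.645],[-1,-1,0,0,0,0.737]]]' 1; python3 -c "
from h import *
go((.458,-.197,.16),2.16)"
```

```text
time_s: 2.5
ee_pos: [0.2958, 0.3395, 0.2246]
eef_rot: [0.0, 0.695, 0.719, 0.0]
wrist_force: [-0.5, 0.6, -0.3]
gripper_width: 0.0939
t 2.5 pos [0.2958 0.3395 0.2246] F [-0.47  0.58 -0.33] M [-0.08  0.06 -0.  ] w 0.0939 q [ 0.7   0.09  1.75 -0.    1.31  0.67]
tool y [0.999 0.033 0.   ] z [ 0.  0. -1.]  DELTA [-3.61   0.963  0.43 ] [ 0.    -0.    -0.003]
```

```bash
python3 -m handwheel '[[[-0.125,0.04,0,0,0,0],[-0.25,0.08,0,0,0,0],[-0.375,0.12,0,0,0,0],[-0.5,0.16,0,0,0,0],[-0.625,0.2,0,0,0,0],[-0.75,0.24,0,0,0,0],[-0.875,0.28,0,0,0,0],[-1,0.32,0,0,0,0]]]'; python3 -m handwheel '[[[-0.125,0.04,0,0,0,0],[-0.25,0.08,0,0,0,0],[-0.375,0.12,0,0,0,0],[-0.5,0.16,0,0,0,0],[-0.625,0.2,0,0,0,0],[-0.75,0.24,0,0,0,0],[-0.875,0.28,0,0,0,0],[-1,0.32,0,0,0,0]]]';python3 -m handwheel '[[[-0.125,0.04,0,0,0,0],[-0.25,0.08,0,0,0,0],[-0.375,0.12,0,0,0,0],[-0.5,0.16,0,0,0,0],[-0.625,0.2,0,0,0,0],[-0.75,0.24,0,0,0,0],[-0.875,0.28,0,0,0,0],[-1,0.32,0,0,0,0]]]'; python3 -c "
from h import *
go((.458,-.197,.16),2.16)"
```

```text
time_s: 3.5
ee_pos: [0.3489, 0.1906, 0.2247]
eef_rot: [0.0, 0.695, 0.719, 0.0]
wrist_force: [0.8, -0.6, 0.1]
gripper_width: 0.0941
time_s: 4.5
ee_pos: [0.402, 0.0416, 0.2249]
eef_rot: [0.0, 0.695, 0.719, 0.001]
wrist_force: [-0.7, -0.1, -1.2]
gripper_width: 0.0939
time_s: 5.5
ee_pos: [0.4552, -0.1079, 0.2249]
eef_rot: [0.0, 0.695, 0.719, 0.001]
wrist_force: [-0.4, -0.2, 0.8]
gripper_width: 0.0937
t 5.5 pos [ 0.4552 -0.1079  0.2249] F [-0.4  -0.21  0.82] M [-0.09  0.04 -0.09] w 0.0937 q [-0.38  0.11  1.72  0.    1.31 -0.42]
tool y [0.999 0.033 0.001] z [ 0.001  0.    -1.   ]  DELTA [-0.595 -0.002  0.432] [ 0.001 -0.    -0.003]
```

```bash
python3 -m handwheel '[[[-0.1,0,0.08,0,0,0],[-0.2,0,0.16,0,0,0],[-0.3,0,0.24,0,0,0],[-0.4,0,0.32,0,0,0],[-0.5,0,0.4,0,0,0],[-0.595,0,0.43,0,0,0],[-0.595,0,0.43,0,0,0],[-0.595,0,0.43,0,0,0]]]';  python3 - <<'E'
from h import *
st=bot.state(); im=bot.snapshot('wrist'); cv2.imwrite('pics/w1.png',im)
c=cam('wrist',st)
for q in ['lid_grip','lid']: print(q,[(np.round(r['xy'],1),round(r['confidence'],2), onz(r['xy'],.03 if q=='lid_grip' else 0,c).round(4)) for r in bot.pinpoint('wrist',q)])
go((.458,-.197,.036),2.16)
print(proj([[.458,-.197,.03]],c))
E
```

```text
time_s: 6.5
ee_pos: [0.4584, -0.197, 0.1607]
eef_rot: [0.0, 0.696, 0.718, 0.001]
wrist_force: [-0.0, 1.0, 0.4]
gripper_width: 0.0941
lid_grip [(array([259.4, 191.5]), 0.71, array([ 0.4572, -0.1964,  0.03  ]))]
lid [(array([260.4, 184.3]), 0.78, array([ 0.4581, -0.1964,  0.    ]))]
t 6.65 pos [ 0.4584 -0.1967  0.1608] F [ 0.68 -0.44  0.44] M [-0.01  0.07 -0.01] w 0.0941 q [-0.55  0.21  1.77  0.    1.17 -0.58]
tool y [0.999 0.033 0.002] z [ 0.002  0.    -1.   ]  DELTA [-0.002 -0.004  0.832] [ 0.001 -0.    -0.003]
[[260.21818862 192.15498582]]
```

View pics/w1.png

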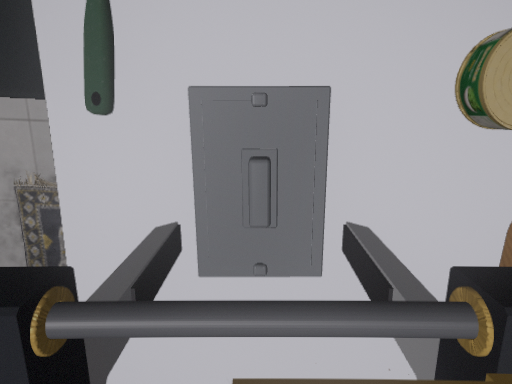

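```bash
python3 -m handwheel '[[[0,0,0.15,0,0,0],[0,0,0.3,0,0,0],[0,0,0.45,0,0,0],[0,0,0.6,0,0,0],[0,0,0.7,0,0,0],[0,0,0.78,0,0,0],[0,0,0.82,0,0,0],[0,0,0.83,0,0,0]]]';  python3 -m handwheel '[[[0,0,0,0,0,0],[0,0,0,0,0,0],[0,0,0,0,0,0],[0,0,0,0,0,0],[0,0,0,0,0,0],[0,0,0,0,0,0],[0,0,0,0,0,0],[0,0,0,0,0,0]]]' -1 25; python3 -c "
from h import *
go((.458,-.197,.16),2.16)"
```

```text
time_s: 7.65
ee_pos: [0.4588, -0.1966, 0.0363]
eef_rot: [0.001, 0.695, 0.719, 0.001]
wrist_force: [0.3, -0.4, 0.3]
gripper_width: 0.0942
time_s: 8.65
ee_pos: [0.4583, -0.1965, 0.0362]
eef_rot: [0.0, 0.695, 0.719, 0.001]
wrist_force: [-0.7, -0.7, 1.2]
gripper_width: 0.0201
t 8.65 pos [ 0.4583 -0.1965  0.0362] F [-0.68 -0.69  1.19] M [-0.09  0.34 -0.03] w 0.0201 q [-0.55  0.35  1.94  0.    0.86 -0.58]
tool y [0.999 0.034 0.001] z [ 0.001  0.    -1.   ]  DELTA [-0.003 -0.001 -0.825] [ 0.001 -0.    -0.003]
```

```bash
python3 -m handwheel '[[[0,0,-0.1,0,0,0],[0,0,-0.25,0,0,0],[0,0,-0.4,0,0,0],[0.1,0.02,-0.55,0,0,0],[0.25,0.04,-0.7,0,0,0],[0.4,0.06,-0.85,0,0,0],[0.55,0.08,-1,0,0,0],[0.7,0.1,-1,0,0,0]]]';  python3 -c "
from h import *
go((.496,.158,.25),-2.95)"
```

```text
time_s: 9.65
ee_pos: [0.4707, -0.0907, 0.1878]
eef_rot: [0.002, 0.695, 0.719, 0.001]
wrist_force: [-0.8, 0.5, -2.5]
gripper_width: 0.0198
t 9.65 pos [ 0.4707 -0.0907  0.1878] F [-0.85  0.49 -2.51] M [-0.02  0.12  0.02] w 0.0198 q [-0.34  0.15  1.76  0.    1.22 -0.37]
tool y [0.999 0.034 0.005] z [ 0.005 -0.001 -1.   ]  DELTA [ 1.651  0.226 -0.415] [0.003 0.    0.054]
```

```bash
python3 -m handwheel '[[[0.05,0.03,-0.1,0,0,0.007],[0.1,0.05,-0.2,0,0,0.014],[0.15,0.07,-0.3,0,0,0.02],[0.2,0.1,-0.4,0,0,0.027],[0.25,0.13,-0.5,0,0,0.034],[0.3,0.17,-0.6,0,0,0.04],[0.3,0.2,-0.6,0,0,0.047],[0.3,0.226,-0.6,0,0,0.054]]]'
python3 - <<'E'
from h import *
st=bot.state(); im=bot.snapshot('wrist'); cv2.imwrite('pics/w2.png',im)
im=bot.snapshot('top'); cv2.imwrite('pics/top1.png',im)
go((.496,.158,.25),-2.95)
E
```

```text
time_s: 10.65
ee_pos: [0.5027, -0.0446, 0.2775]
eef_rot: [0.002, 0.725, 0.689, 0.001]
wrist_force: [0.1, -0.1, -1.8]
gripper_width: 0.0197
t 10.75 pos [ 0.5026 -0.0447  0.2771] F [-0.19  0.57 -2.34] M [-0.1   0.06  0.05] w 0.0198 q [-0.23  0.14  1.55  0.    1.44 -0.18]
tool y [ 0.999 -0.052  0.003] z [ 0.003 -0.001 -1.   ]  DELTA [ 1.347 -0.115  0.18 ] [ 0.002  0.    -0.   ]
```

View pics/w2.png

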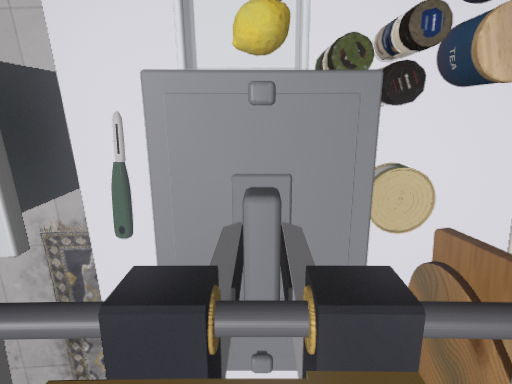

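View pics/top1.png

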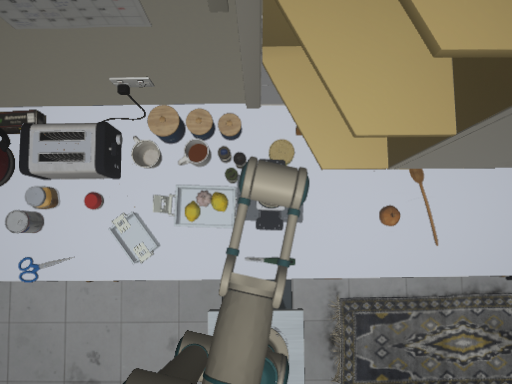

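Run:
```python
from h import *
m=bot.camera_model('wrist');print(m)
K=np.array(m['intrinsics']);T=np.array(m['T_tool_cam'])
st=bot.state();q=st['eef_rot'];Rc=R.from_quat([q[1],q[2],q[3],q[0]]).as_matrix()
a=np.radians(-2.95);M=np.array([[np.cos(a),-np.sin(a)],[np.sin(a),np.cos(a)]])
c4=np.array([[.065,.095],[.065,-.095],[-.065,-.095],[-.065,.095]])
W=np.c_[c4@M.T+[.496,.158],np.full(4,.08)]
lid=np.array([[.094,.064,.022],[.094,-.064,.022]])
for dx,dz,t in [(0,0,0),(-.3,-.3,0),(-.3,-.3,20),(-.3,-.3,-20),(0,-.5,20),(0,-.5,-20),(0,-.3,-25),(0,-.3,-30)]:
    Rn=Rc@R.from_rotvec([0,np.radians(t),0]).as_matrix(); p=st['ee_pos']+Rc@np.array([dx,0,dz])*.15
    TT=np.eye(4);TT[:3,:3]=Rn;TT[:3,3]=p;c=(K,m['k1'],np.linalg.inv(TT@T))
    print(dx,dz,t,proj(W,c).round(0).tolist(),'lid',proj(lid@Rn.T+p,c).round(0).tolist())
```

```text
{'intrinsics': array([[327.69927488,   0.        , 261.46516067],
       [  0.        , 327.69927488, 193.78377644],
       [  0.        ,   0.        ,   1.        ]]), 'k1': 0.03180579961483275, 'T_tool_cam': array([[ 8.34103404e-04, -9.68542385e-01, -2.48847247e-01,
         7.31509078e-02],
       [ 9.99998686e-01,  1.15383475e-03, -1.13899412e-03,
         7.18962647e-04],
       [ 1.39029269e-03, -2.48845970e-01,  9.68542075e-01,
        -1.60217107e-01],
       [ 0.00000000e+00,  0.00000000e+00,  0.00000000e+00,
         1.00000000e+00]])}
0 0 0 [[317.0, -164.0], [307.0, 75.0], [180.0, 75.0], [164.0, -165.0]] lid [[384.0, 67.0], [137.0, 67.0]]
-0.3 -0.3 0 [[311.0, -187.0], [304.0, 36.0], [187.0, 36.0], [174.0, -188.0]] lid [[384.0, 67.0], [137.0, 67.0]]
-0.3 -0.3 20 [[297.0, -18.0], [298.0, 120.0], [198.0, 120.0], [200.0, -19.0]] lid [[384.0, 67.0], [137.0, 67.0]]
-0.3 -0.3 -20 [[360.0, -620.0], [316.0, -76.0], [165.0, -76.0], [87.0, -624.0]] lid [[384.0, 67.0], [137.0, 67.0]]
0 -0.5 20 [[295.0, 27.0], [295.0, 158.0], [202.0, 158.0], [204.0, 27.0]] lid [[384.0, 67.0], [137.0, 67.0]]
0 -0.5 -20 [[334.0, -374.0], [308.0, -14.0], [180.0, -14.0], [133.0, -376.0]] lid [[384.0, 67.0], [137.0, 67.0]]
0 -0.3 -25 [[364.0, -570.0], [315.0, -40.0], [167.0, -41.0], [81.0, -574.0]] lid [[384.0, 67.0], [137.0, 67.0]]
0 -0.3 -30 [[396.0, -809.0], [320.0, -71.0], [159.0, -72.0], [23.0, -816.0]] lid [[384.0, 67.0], [137.0, 67.0]]
```

Run:
```python
from h import *
m=bot.camera_model('wrist')
K=np.array(m['intrinsics']);T=np.array(m['T_tool_cam'])
st=bot.state();q=st['eef_rot'];Rc=R.from_quat([q[1],q[2],q[3],q[0]]).as_matrix()
a=np.radians(-2.95);M=np.array([[np.cos(a),-np.sin(a)],[np.sin(a),np.cos(a)]])
c4=np.array([[.065,.095],[.065,-.095],[-.065,-.095],[-.065,.095]])
W=np.c_[c4@M.T+[.496,.158],np.full(4,.08)]
for dx,dz,t in [(-1,0,20),(-1,-.3,20),(-1,0,26),(-.6,0,20),(-.6,0,26),(-1,-.5,26),(-.6,0,32)]:
    Rn=Rc@R.from_rotvec([0,np.radians(t),0]).as_matrix(); p=st['ee_pos']+Rc@np.array([dx,0,dz])*.15
    TT=np.eye(4);TT[:3,:3]=Rn;TT[:3,3]=p;c=(K,m['k1'],np.linalg.inv(TT@T))
    print(dx,dz,t,proj(W,c).round(0).tolist())
```

```text
-1 0 20 [[300.0, -129.0], [301.0, 21.0], [192.0, 21.0], [194.0, -129.0]]
-1 -0.3 20 [[296.0, -92.0], [297.0, 43.0], [199.0, 42.0], [201.0, -93.0]]
-1 0 26 [[296.0, -76.0], [299.0, 51.0], [196.0, 50.0], [201.0, -76.0]]
-0.6 0 20 [[300.0, -82.0], [301.0, 70.0], [191.0, 70.0], [193.0, -82.0]]
-0.6 0 26 [[297.0, -37.0], [300.0, 95.0], [194.0, 94.0], [200.0, -38.0]]
-1 -0.5 26 [[291.0, -27.0], [293.0, 83.0], [206.0, 82.0], [210.0, -28.0]]
-0.6 0 32 [[294.0, 1.0], [298.0, 118.0], [197.0, 118.0], [204.0, 1.0]]
```

```bash
python3 -m handwheel '[[[0.12,-0.01,0,0,0,0],[0.25,-0.03,0,0,0,0],[0.4,-0.04,0,0,0,0],[0.55,-0.06,0,0,0,0],[0.7,-0.08,0,0,0,0],[0.82,-0.1,0.05,0,0,0],[0.9,-0.115,0.1,0,0,0],[0.9,-0.115,0.1,0,0,0]]]'
python3 - <<'E'
from h import *
go((.496,.158,.25),-2.95)
st=bot.state(); im=bot.snapshot('wrist'); cv2.imwrite('pics/w3.png',im)
a=np.radians(-2.95);M=np.array([[np.cos(a),-np.sin(a)],[np.sin(a),np.cos(a)]])
c4=np.array([[.065,.095],[.065,-.095],[-.065,-.095],[-.065,.095]])
W=np.c_[c4@M.T+[.496,.158],np.full(4,.08)]
print(proj(W,cam('wrist',st)).round(1).tolist())
print([(r['xy'],r['confidence']) for r in bot.pinpoint('wrist','clip_a_pin')])
E
```

```text
time_s: 11.75
ee_pos: [0.4915, 0.0917, 0.2609]
eef_rot: [0.001, 0.725, 0.689, 0.0]
wrist_force: [-0.3, 0.6, -1.8]
gripper_width: 0.0197
t 11.75 pos [0.4915 0.0917 0.2609] F [-0.32  0.63 -1.8 ] M [-0.09  0.06 -0.  ] w 0.0197 q [ 0.05  0.14  1.59 -0.    1.41  0.1 ]
tool y [ 0.999 -0.05   0.001] z [ 0.001 -0.001 -1.   ]  DELTA [0.443 0.008 0.072] [0.    0.    0.001]
[[332.4, 10.7], [321.9, 206.4], [202.0, 206.1], [192.6, 10.4]]
[]
```

View pics/w3.png

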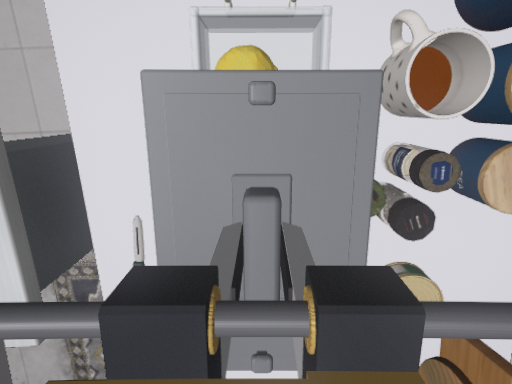

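Run:
```python
import cv2
im=cv2.imread('pics/w3.png')
a=im[0:110,180:345]; cv2.imwrite('pics/w3z.png',cv2.resize(a,None,fx=4.8,fy=4.8,interpolation=cv2.INTER_CUBIC))
```

```text
(no output)
```

View pics/w3z.png

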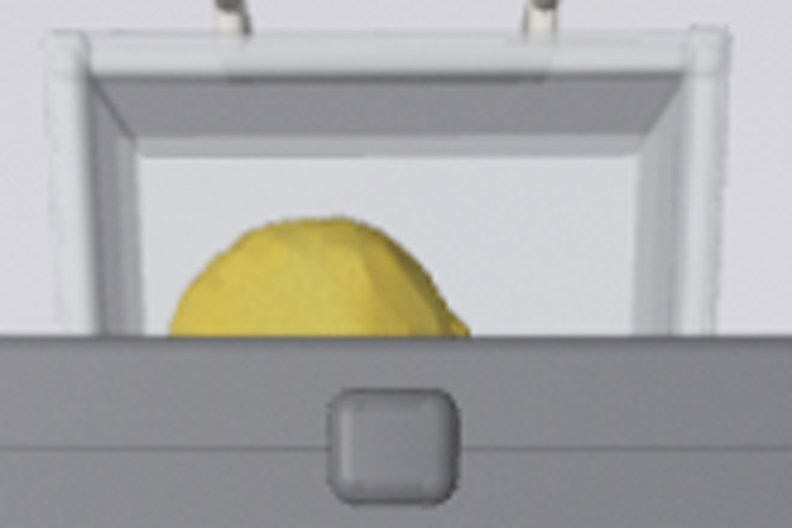

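```bash
cat > ov.py <<'E'
from h import *
def boxlines(x,y,yaw):
    a=np.radians(yaw);M=np.array([[np.cos(a),-np.sin(a)],[np.sin(a),np.cos(a)]])
    out=[]
    for hx,hy,z,col in [(.065,.095,.08,(0,0,255)),(.06,.09,.08,(0,200,0)),(.06,.09,.005,(255,0,0)),(.065,.095,0,(255,0,255))]:
        n=np.linspace(-1,1,15);e=[]
        for s in (-1,1): e+= [np.c_[n*hx,0*n+s*hy],np.c_[0*n+s*hx,n*hy]]
        for k in e: out.append((np.c_[k@M.T+[x,y],0*n+z],col))
    return out
def ov(im,c,crop,s,pose,lid=None):
    x0,y0,x1,y1=crop; v=cv2.resize(im[y0:y1,x0:x1],None,fx=s,fy=s,interpolation=cv2.INTER_CUBIC)
    for P,col in boxlines(*pose):
        p=((proj(P,c)-[x0,y0]+.5)*s-.5).round().astype(int); cv2.polylines(v,[p.reshape(-1,1,2)],False,col,1)
    return v
E
python3 - <<'E'
from ov import *
im=cv2.imread('pics/w3.png'); st=bot.state(); c=cam('wrist',st); print(st['ee_pos'])
v=ov(im,c,(180,0,345,110),4.8,(.494,.1585,-2.9)); cv2.imwrite('pics/ov1.png',v)
q=st['eef_rot'];Rc=R.from_quat([q[1],q[2],q[3],q[0]]).as_matrix()
# lid feats in tool frame: lid z up = -tool z; underside at tool z=+.0362
for n,P in [('stud',[.082,0,.0362-.023]),('edge',[.094,0,.0362-.014]),('cornerR',[.094,.064,.0362-.014]),('cornerL',[.094,-.064,.0362-.014])]:
    print(n,proj(np.array(st['ee_pos'])+Rc@np.array(P),c))
E
```

```text
[0.49238361 0.09074192 0.2617804 ]
stud [[260.53184376  91.2081844 ]]
edge [[260.60487919  67.87026321]]
cornerR [[384.05148348  67.41198949]]
cornerL [[137.2396852   67.21825666]]
```

View pics/ov1.png

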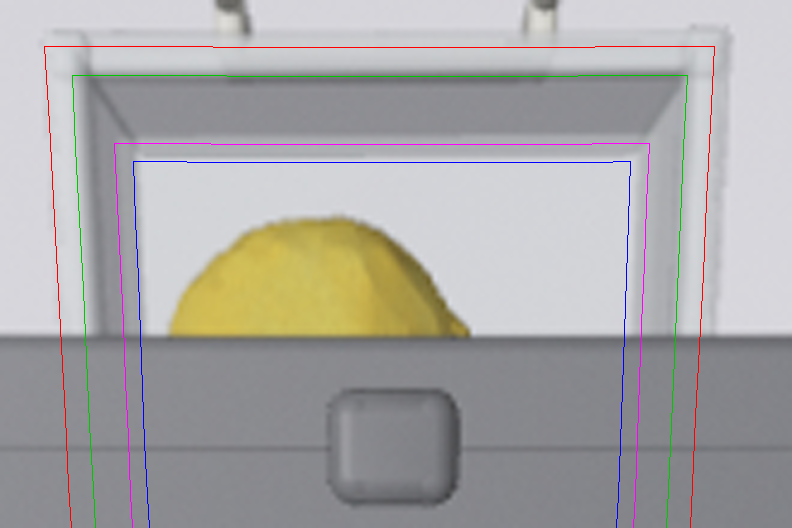

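```bash
python3 -c "
from h import *
go((.4947,.1605,.14),-2.9)"; python3 -m handwheel '[[[0.08,0,0,0,0,0],[0.18,0.005,0.1,0,0,0],[0.3,0.01,0.2,0,0,0],[0.4,0.02,0.35,0,0,0],[0.465,0.03,0.5,0,0,0],[0.465,0.035,0.65,0,0,0],[0.465,0.038,0.75,0,0,0],[0.465,0.038,0.8,0,0,0]]]'; python3 -c "
from h import *
go((.4947,.1605,.107),-2.9)"
```

```text
t 11.85 pos [0.4924 0.0907 0.2618] F [-0.25  0.34 -1.21] M [-0.07  0.09  0.01] w 0.0197 q [ 0.04  0.14  1.59 -0.    1.41  0.1 ]
tool y [ 0.999 -0.052  0.003] z [ 0.003 -0.001 -1.   ]  DELTA [ 0.466 -0.011  0.811] [ 0.002  0.001 -0.001]
time_s: 12.85
ee_pos: [0.5014, 0.1603, 0.1404]
eef_rot: [0.001, 0.725, 0.689, -0.0]
wrist_force: [-1.1, 0.0, -1.1]
gripper_width: 0.0202
t 12.85 pos [0.5014 0.1603 0.1404] F [-1.09  0.01 -1.08] M [-0.07  0.1   0.05] w 0.0202 q [ 0.18  0.27  1.74 -0.    1.13  0.23]
tool y [ 0.999 -0.051  0.001] z [ 0.001 -0.001 -1.   ]  DELTA [-0.001 -0.045  0.222] [ 0.001  0.001 -0.   ]
```

```bash
python3 -m handwheel '[[[0,-0.02,0,0,0,0],[0,-0.045,0.03,0,0,0],[0,-0.045,0.06,0,0,0],[0,-0.045,0.09,0,0,0],[0,-0.045,0.11,0,0,0],[0,-0.045,0.13,0,0,0],[0,-0.045,0.13,0,0,0],[0,-0.045,0.13,0,0,0]]]' - 12
python3 - <<'E'
from h import *
go((.4947,.1605,.107),-2.9)
im=bot.snapshot('wrist'); cv2.imwrite('pics/w4.png',im)
im=bot.snapshot('scene'); cv2.imwrite('pics/s4.png',cv2.resize(im[140:220,165:260],None,fx=7,fy=7,interpolation=cv2.INTER_CUBIC))
go((.4947,.1605,.107),-2.9)
E
```

```text
time_s: 13.85
ee_pos: [0.4948, 0.1607, 0.1209]
eef_rot: [0.001, 0.725, 0.689, -0.0]
wrist_force: [0.5, 0.3, -1.7]
gripper_width: 0.0201
t 13.85 pos [0.4948 0.1607 0.1209] F [ 0.55  0.26 -1.66] M [-0.06  0.05  0.02] w 0.0201 q [ 0.18  0.28  1.78 -0.    1.08  0.23]
tool y [ 0.999 -0.051  0.001] z [ 0.001 -0.001 -1.   ]  DELTA [-0.001 -0.001  0.093] [ 0.001  0.001 -0.   ]
t 13.95 pos [0.4948 0.1607 0.1209] F [ 0.86 -0.19 -1.21] M [-0.04  0.05  0.03] w 0.0199 q [ 0.18  0.28  1.78 -0.    1.08  0.23]
tool y [ 0.999 -0.051  0.001] z [ 0.001 -0.001 -1.   ]  DELTA [-0.001 -0.001  0.093] [ 0.001  0.001 -0.   ]
```

View pics/w4.png

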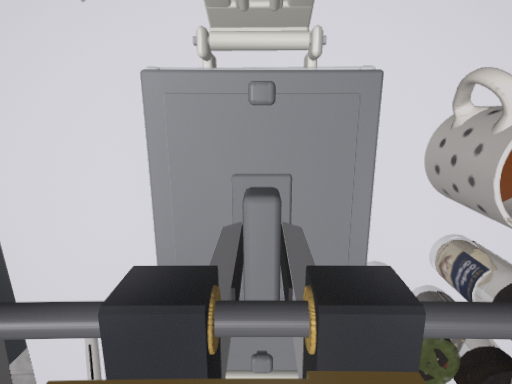

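View pics/s4.png

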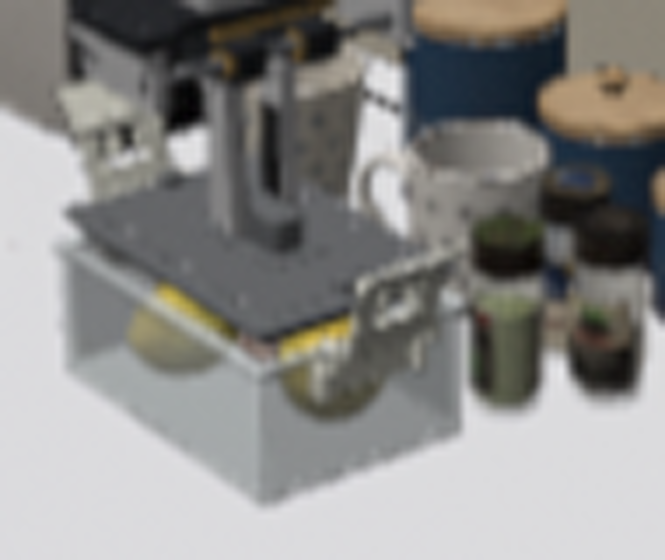

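Run:
```python
from h import *
im=cv2.imread('pics/w4.png'); v=cv2.resize(im[0:120,135:395],None,fx=3,fy=3,interpolation=cv2.INTER_CUBIC); cv2.imwrite('pics/w4z.png',v)
c=cam('wrist')
print('pin',onz((260.2,40),.086,c),'stud',onz((261.8,93),.1209-.0132,c), 'tcp',bot.state()['ee_pos'])
```

```text
pin [0.50018456 0.27007971 0.086     ] stud [0.49961603 0.24166275 0.1077    ] tcp [0.49480436 0.16068201 0.12094764]
```

View pics/w4z.png

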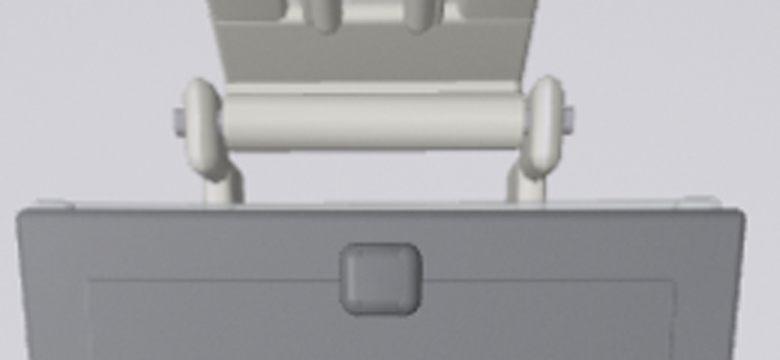

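```bash
python3 -m handwheel '[[[0.002,-0.005,0,0,0,0],[0.002,-0.005,0.01,0,0,0],[0.002,-0.005,0.017,0,0,0],[0.002,-0.005,0.024,0,0,0],[0.002,-0.005,0.03,0,0,0],[0.002,-0.005,0.036,0,0,0],[0.002,-0.005,0.042,0,0,0],[0.002,-0.005,0.046,0,0,0]]]' - 12; python3 -c "
from h import *
go((.494,.1605,.107),-2.9)"
```

```text
time_s: 14.95
ee_pos: [0.4941, 0.161, 0.114]
eef_rot: [0.001, 0.725, 0.689, -0.0]
wrist_force: [-0.1, 0.6, -1.9]
gripper_width: 0.0203
t 14.95 pos [0.4941 0.161  0.114 ] F [-0.11  0.56 -1.91] M [-0.09  0.05 -0.  ] w 0.0203 q [ 0.18  0.28  1.79 -0.    1.07  0.23]
tool y [ 0.999 -0.051  0.001] z [ 0.001 -0.001 -1.   ]  DELTA [-0.003 -0.001  0.047] [ 0.001  0.001 -0.   ]
```

No contact yet; plug should be entering. Continue gently.

```bash
python3 -m handwheel '[[[0,0,0.003,0,0,0],[0,0,0.007,0,0,0],[0,0,0.01,0,0,0],[0,0,0.013,0,0,0],[0,0,0.017,0,0,0],[0,0,0.02,0,0,0],[0,0,0.023,0,0,0],[0,0,0.026,0,0,0]]]' - 12; python3 -c "
from h import *
go((.494,.1605,.107),-2.9)"
```

```text
time_s: 15.95
ee_pos: [0.4941, 0.161, 0.1101]
eef_rot: [0.001, 0.725, 0.689, -0.0]
wrist_force: [-0.4, 0.7, -1.0]
gripper_width: 0.0199
t 15.95 pos [0.4941 0.161  0.1101] F [-0.45  0.65 -1.  ] M [-0.07  0.12 -0.03] w 0.0199 q [ 0.18  0.29  1.8  -0.    1.06  0.23]
tool y [ 0.999 -0.051  0.001] z [ 0.001 -0.001 -1.   ]  DELTA [-0.003 -0.     0.02 ] [ 0.001  0.001 -0.   ]
```

```bash
python3 -m handwheel '[[[0,0,0.003,0,0,0],[0,0,0.006,0,0,0],[0,0,0.009,0,0,0],[0,0,0.012,0,0,0],[0,0,0.015,0,0,0],[0,0,0.018,0,0,0],[0,0,0.021,0,0,0],[0,0,0.023,0,0,0]]]' - 12; python3 -c "
from h import *
go((.494,.1605,.107),-2.9)"
```

```text
time_s: 16.95
ee_pos: [0.4941, 0.161, 0.1068]
eef_rot: [0.001, 0.725, 0.689, -0.0]
wrist_force: [0.0, -0.1, 1.6]
gripper_width: 0.0198
t 16.95 pos [0.4941 0.161  0.1068] F [ 0.01 -0.12  1.58] M [-0.05  0.27  0.01] w 0.0198 q [ 0.18  0.29  1.8  -0.    1.05  0.23]
tool y [ 0.999 -0.051  0.001] z [ 0.001 -0.001 -1.   ]  DELTA [-0.003 -0.001 -0.001] [ 0.001  0.001 -0.   ]
```

```bash
python3 -m handwheel '[[[0,0,0,0,0,0],[0,0,0,0,0,0],[0,0,-0.05,0,0,0],[0,0,-0.15,0,0,0],[0,0,-0.3,0,0,0],[0.1,0,-0.45,0,0,0],[0.2,0,-0.6,0,0,0],[0.2,0,-0.7,0,0,0]]]' 0
python3 - <<'E'
from h import *
go((.494,.1605,.107),-2.9)
st=bot.state()
im=bot.snapshot('wrist'); cv2.imwrite('pics/w5.png',im)
im=bot.snapshot('scene'); cv2.imwrite('pics/s5.png',cv2.resize(im[140:220,165:260],None,fx=7,fy=7,interpolation=cv2.INTER_CUBIC))
E
```

```text
time_s: 17.95
ee_pos: [0.4962, 0.1918, 0.214]
eef_rot: [0.002, 0.725, 0.689, 0.001]
wrist_force: [-0.1, -0.1, 0.4]
gripper_width: 0.047
t 17.95 pos [0.4962 0.1918 0.214 ] F [-0.08 -0.13  0.39] M [-0.05 -0.    0.02] w 0.047 q [ 0.24  0.22  1.62 -0.    1.31  0.29]
tool y [ 0.999 -0.05   0.004] z [ 0.004 -0.001 -1.   ]  DELTA [-0.209 -0.007  0.713] [0.003 0.    0.   ]
```

View pics/w5.png

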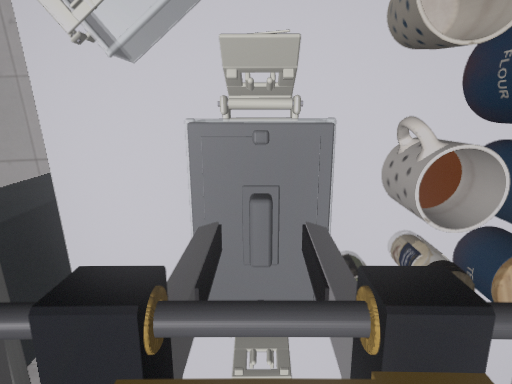

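View pics/s5.png

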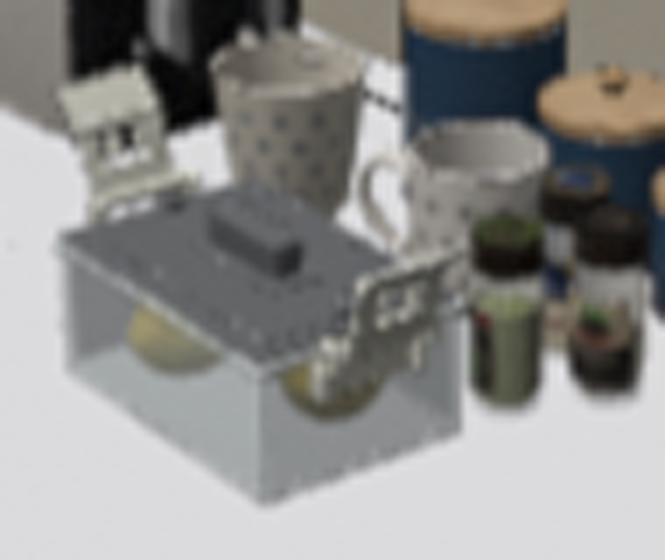

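```bash
python3 -m handwheel '[[[0.15,0,0,0,0,0],[0.35,0,0,0,0,0],[0.57,0,0,0,0,0],[0.8,0,0,0,0,0],[0.975,0,0.05,0,0,0],[0.975,-0.003,0.2,0,0,0],[0.975,-0.003,0.35,0,0,0],[0.975,-0.003,0.42,0,0,0]]]' -1 20
python3 - <<'E'
from h import *
go((.5028,.338,.152),-2.9)
im=bot.snapshot('scene'); cv2.imwrite('pics/s6.png',cv2.resize(im[120:220,145:260],None,fx=6,fy=6,interpolation=cv2.INTER_CUBIC))
im=bot.snapshot('wrist'); cv2.imwrite('pics/w6.png',im)
E
```

```text
time_s: 19.05
ee_pos: [0.5029, 0.336, 0.1488]
eef_rot: [0.002, 0.725, 0.689, -0.0]
wrist_force: [-0.1, -0.2, -0.2]
gripper_width: 0.0004
t 19.05 pos [0.5029 0.336  0.1488] F [-0.07 -0.21 -0.21] M [-0.05  0.07 -0.  ] w 0.0004 q [ 0.48  0.37  1.56 -0.    1.21  0.53]
tool y [ 0.999 -0.051  0.002] z [ 0.002 -0.003 -1.   ]  DELTA [ 0.013 -0.001 -0.021] [ 0.001  0.002 -0.   ]
```

View pics/s6.png

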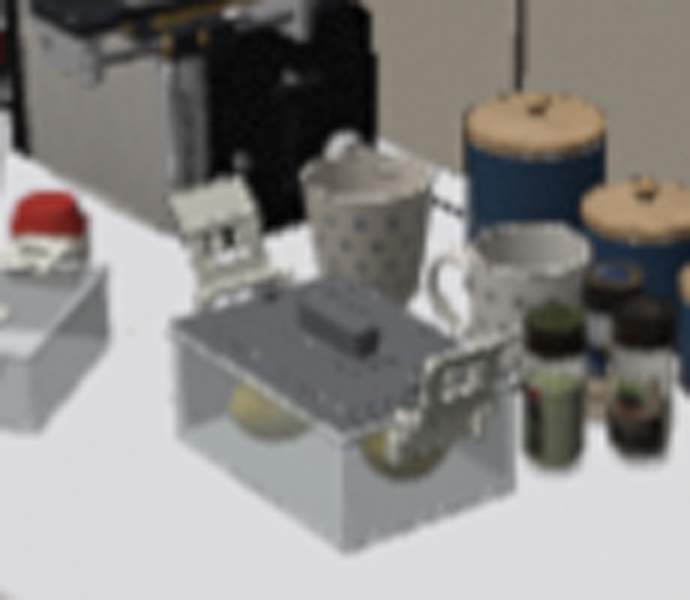

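View pics/w6.png

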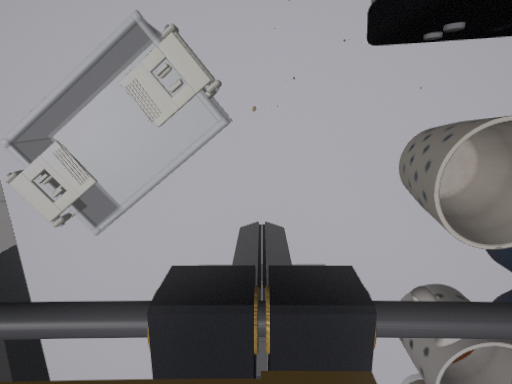

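Run:
```python
from h import *
c=cam('scene')
p=proj([[.503,.336,.13],[.503,.336,.22],[.5,.27,.086]],c); print(p,(p-[145,120])*6)
im=bot.snapshot('scene'); cv2.imwrite('pics/s7.png',im[:,:])
```

```text
[[175.39159149 151.2173047 ]
 [174.33318284 129.62261564]
 [185.03150012 166.93865604]] [[182.34954893 187.30382823]
 [175.99909704  57.73569382]
 [240.18900071 281.63193624]]
```

View pics/s7.png

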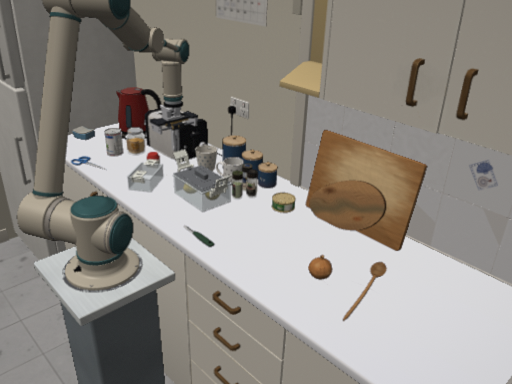

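```bash
python3 -m handwheel '[[[-0.06,0,0,0,0,0],[-0.13,0,0,0,0,0],[-0.21,0,0,0,0,0],[-0.29,0,0,0,0,0],[-0.37,0,0,0,0,0],[-0.45,0,0,0,0,0],[-0.53,0,0,0,0,0],[-0.587,0,0,0,0,0]]]'
python3 - <<'E'
from h import *
go((.4971,.2174,.125),-2.9)
im=bot.snapshot('scene'); cv2.imwrite('pics/s8.png',cv2.resize(im[120:220,145:260],None,fx=6,fy=6,interpolation=cv2.INTER_CUBIC))
E
```

```text
time_s: 20.2
ee_pos: [0.4991, 0.2477, 0.1505]
eef_rot: [0.002, 0.725, 0.689, 0.001]
wrist_force: [-1.0, 0.1, 0.2]
gripper_width: 0.0005
t 20.2 pos [0.4991 0.2477 0.1505] F [-1.    0.11  0.24] M [0.06 0.05 0.06] w 0.0005 q [ 0.34  0.3   1.66 -0.    1.18  0.39]
tool y [ 0.999 -0.052  0.004] z [ 0.004 -0.002 -1.   ]  DELTA [-0.202 -0.004  0.17 ] [ 0.002  0.001 -0.001]
```

View pics/s8.png

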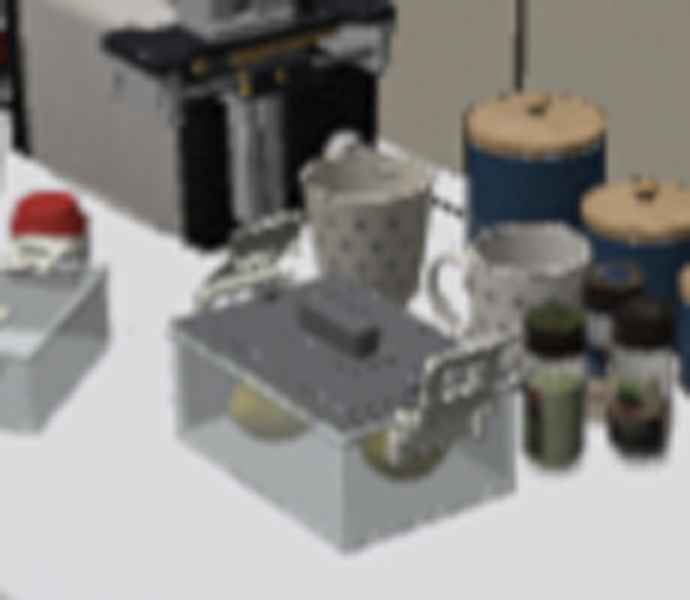

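```bash
python3 -m handwheel '[[[-0.04,0,0.02,0,0,0],[-0.08,-0.002,0.04,0,0,0],[-0.12,-0.004,0.05,0,0,0],[-0.16,-0.004,0.05,0,0,0],[-0.182,-0.004,0.05,0,0,0],[-0.182,-0.004,0.055,0,0,0],[-0.182,-0.004,0.06,0,0,0],[-0.182,-0.004,0.06,0,0,0]]]'
python3 - <<'E'
from h import *
go((.4971,.2204,.125),-2.9)
im=bot.snapshot('scene'); cv2.imwrite('pics/s9.png',cv2.resize(im[120:220,145:260],None,fx=6,fy=6,interpolation=cv2.INTER_CUBIC))
E
```

```text
time_s: 21.25
ee_pos: [0.4971, 0.2198, 0.1415]
eef_rot: [0.002, 0.725, 0.689, 0.0]
wrist_force: [-0.7, 0.5, -0.0]
gripper_width: 0.0006
t 21.25 pos [0.4971 0.2198 0.1415] F [-0.73  0.48 -0.02] M [-0.08  0.05 -0.01] w 0.0006 q [ 0.29  0.29  1.71 -0.    1.15  0.34]
tool y [ 0.999 -0.052  0.004] z [ 0.004 -0.003 -1.   ]  DELTA [ 0.005 -0.001  0.11 ] [ 0.002  0.002 -0.001]
```

View pics/s9.png

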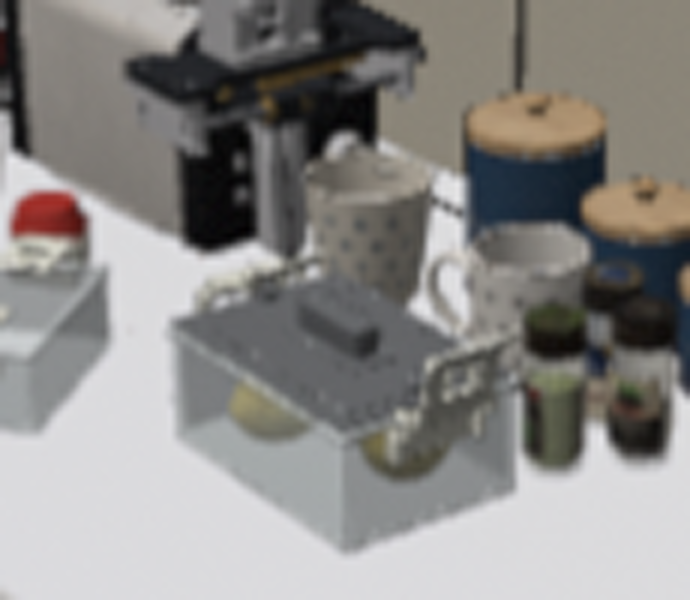

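```bash
python3 -m handwheel '[[[0,0,0.005,0,0,0],[0,0,0.01,0,0,0],[0,0,0.014,0,0,0],[0,0,0.018,0,0,0],[0,0,0.022,0,0,0],[0,0,0.026,0,0,0],[0,0,0.03,0,0,0],[0,0,0.033,0,0,0]]]'
```

```text
time_s: 22.3
ee_pos: [0.4973, 0.2189, 0.1371]
eef_rot: [0.003, 0.725, 0.689, -0.0]
wrist_force: [0.2, -4.1, 6.7]
gripper_width: 0.0004
```

```bash
python3 -m handwheel '[[[0,0,0.002,0,0,0],[0,0,0.003,0,0,0],[0,0,0.004,0,0,0],[0,0,0.006,0,0,0],[0,0,0.007,0,0,0],[0,0,0.008,0,0,0],[0,0,0.009,0,0,0],[0,0,0.01,0,0,0]]]'
```

```text
time_s: 23.3
ee_pos: [0.4973, 0.2183, 0.1364]
eef_rot: [0.004, 0.725, 0.689, -0.0]
wrist_force: [-1.5, -2.7, 7.9]
gripper_width: 0.0006
```

```bash
python3 -m handwheel '[[[0,0,0.007,0,0,0],[0,0,0.009,0,0,0],[0,0,0.011,0,0,0],[0,0,0.013,0,0,0],[0,0,0.015,0,0,0],[0,0,0.017,0,0,0],[0,0,0.019,0,0,0],[0,0,0.02,0,0,0]]]'
python3 - <<'E'
from h import *
go((.4971,.2204,.125),-2.9)
im=bot.snapshot('scene'); cv2.imwrite('pics/s10.png',cv2.resize(im[140:210,165:260],None,fx=8,fy=8,interpolation=cv2.INTER_CUBIC))
E
```

```text
time_s: 24.3
ee_pos: [0.4974, 0.2175, 0.1344]
eef_rot: [0.004, 0.725, 0.689, -0.001]
wrist_force: [-2.3, -5.0, 10.0]
gripper_width: 0.0005
t 24.3 pos [0.4974 0.2175 0.1344] F [-2.33 -5.02 10.04] M [-1.1   0.44  0.01] w 0.0005 q [ 0.29  0.29  1.72 -0.01  1.13  0.34]
tool y [ 0.999 -0.051  0.006] z [ 0.005 -0.007 -1.   ]  DELTA [ 0.02  -0.003  0.062] [ 0.004  0.004 -0.   ]
```

View pics/s10.png

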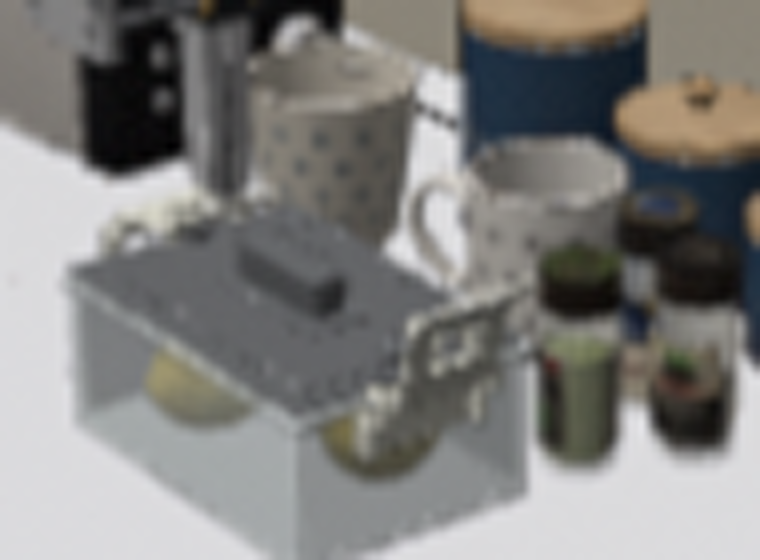

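```bash
python3 -m handwheel '[[[-0.001,0,0.008,0,0,0],[-0.002,0,0.01,0,0,0],[-0.003,0,0.012,0,0,0],[-0.003,0,0.014,0,0,0],[-0.004,0,0.016,0,0,0],[-0.004,0,0.018,0,0,0],[-0.005,0,0.019,0,0,0],[-0.005,0,0.02,0,0,0]]]'
```

```text
time_s: 25.35
ee_pos: [0.4974, 0.2164, 0.1325]
eef_rot: [0.005, 0.725, 0.689, -0.0]
wrist_force: [-2.5, -2.5, 9.9]
gripper_width: 0.0007
```

```bash
python3 -m handwheel '[[[0,0,0.008,0,0,0],[0,0,0.01,0,0,0],[0,0,0.011,0,0,0],[0,0,0.013,0,0,0],[0,0,0.014,0,0,0],[0,0,0.016,0,0,0],[0,0,0.017,0,0,0],[0,0,0.018,0,0,0]]]'
```

```text
time_s: 26.35
ee_pos: [0.4974, 0.2159, 0.1311]
eef_rot: [0.005, 0.725, 0.689, -0.001]
wrist_force: [-3.0, -4.6, 11.5]
gripper_width: 0.0004
```

```bash
python3 -m handwheel '[[[0,0,0.009,0,0,0],[0,0,0.01,0,0,0],[0,0,0.012,0,0,0],[0,0,0.013,0,0,0],[0,0,0.014,0,0,0],[0,0,0.016,0,0,0],[0,0,0.017,0,0,0],[0,0,0.018,0,0,0]]]'
python3 - <<'E'
from h import *
go((.4971,.2204,.125),-2.9)
im=bot.snapshot('scene'); cv2.imwrite('pics/s11.png',cv2.resize(im[140:210,165:260],None,fx=8,fy=8,interpolation=cv2.INTER_CUBIC))
E
```

```text
time_s: 27.35
ee_pos: [0.4975, 0.2163, 0.1284]
eef_rot: [0.005, 0.725, 0.689, -0.0]
wrist_force: [-0.6, -0.9, 4.8]
gripper_width: 0.0002
t 27.35 pos [0.4975 0.2163 0.1284] F [-0.63 -0.93  4.79] M [-0.16  0.07 -0.02] w 0.0002 q [ 0.29  0.3   1.73 -0.01  1.11  0.34]
tool y [ 0.999 -0.05   0.007] z [ 0.007 -0.007 -1.   ]  DELTA [ 0.027 -0.004  0.023] [0.005 0.005 0.   ]
```

View pics/s11.png

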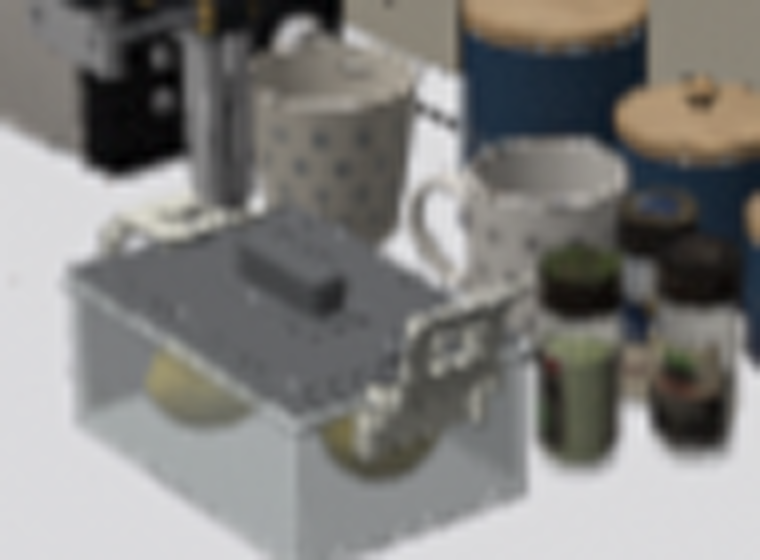

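```bash
python3 -m handwheel '[[[0,0,0.004,0,0,0],[0,0,0.005,0,0,0],[0,0,0.006,0,0,0],[0,0,0.007,0,0,0],[0,0,0.008,0,0,0],[0,0,0.009,0,0,0],[0,0,0.01,0,0,0],[0,0,0.01,0,0,0]]]';python3 -m handwheel '[[[0,0,0.003,0,0,0],[0,0,0.004,0,0,0],[0,0,0.005,0,0,0],[0,0,0.006,0,0,0],[0,0,0.007,0,0,0],[0,0,0.008,0,0,0],[0,0,0.01,0,0,0],[0,0,0.01,0,0,0]]]'
```

```text
time_s: 28.4
ee_pos: [0.4973, 0.2164, 0.1265]
eef_rot: [0.005, 0.725, 0.689, -0.0]
wrist_force: [-0.9, 0.0, 0.5]
gripper_width: 0.0002
time_s: 29.4
ee_pos: [0.4972, 0.2164, 0.1248]
eef_rot: [0.005, 0.725, 0.689, -0.0]
wrist_force: [1.3, 0.3, -0.0]
gripper_width: 0.0007
```

```bash
python3 -m handwheel '[[[0,0,0.003,0,0,0],[0,0,0.004,0,0,0],[0,0,0.005,0,0,0],[0,0,0.006,0,0,0],[0,0,0.007,0,0,0],[0,0,0.008,0,0,0],[0,0,0.01,0,0,0],[0,0,0.01,0,0,0]]]';python3 -m handwheel '[[[0,0,0.003,0,0,0],[0,0,0.004,0,0,0],[0,0,0.005,0,0,0],[0,0,0.006,0,0,0],[0,0,0.007,0,0,0],[0,0,0.008,0,0,0],[0,0,0.01,0,0,0],[0,0,0.01,0,0,0]]]'
```

```text
time_s: 30.4
ee_pos: [0.4972, 0.2164, 0.1232]
eef_rot: [0.005, 0.725, 0.689, -0.001]
wrist_force: [0.1, 0.5, -1.0]
gripper_width: 0.0001
time_s: 31.4
ee_pos: [0.4973, 0.2163, 0.1219]
eef_rot: [0.005, 0.725, 0.689, -0.0]
wrist_force: [-1.3, -0.1, 2.5]
gripper_width: 0.0004
```

```bash
python3 -m handwheel '[[[0,0,0.002,0,0,0],[0,0,0.004,0,0,0],[0,0,0.006,0,0,0],[0,0,0.007,0,0,0],[0,0,0.008,0,0,0],[0,0,0.008,0,0,0],[0,0,0.008,0,0,0],[0,0,0.008,0,0,0]]]'
python3 - <<'E'
from h import *
go((.4971,.2204,.125),-2.9)
im=bot.snapshot('scene'); cv2.imwrite('pics/s12.png',cv2.resize(im[140:210,165:260],None,fx=8,fy=8,interpolation=cv2.INTER_CUBIC))
E
```

```text
time_s: 32.4
ee_pos: [0.4974, 0.2161, 0.1212]
eef_rot: [0.005, 0.725, 0.689, -0.0]
wrist_force: [-1.1, -1.9, 6.2]
gripper_width: 0.0005
t 32.4 pos [0.4974 0.2161 0.1212] F [-1.08 -1.88  6.17] M [-0.39  0.33 -0.04] w 0.0005 q [ 0.29  0.3   1.74 -0.01  1.1   0.34]
tool y [ 0.999 -0.05   0.007] z [ 0.006 -0.008 -1.   ]  DELTA [ 0.028 -0.003 -0.026] [0.004 0.005 0.   ]
```

View pics/s12.png

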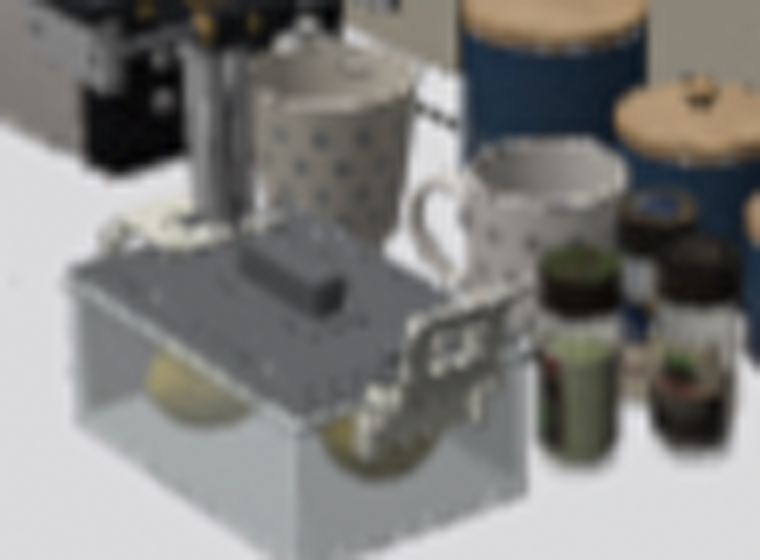

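```bash
python3 -m handwheel '[[[0,0,0.005,0,0,0],[0,0,0.006,0,0,0],[0,0,0.007,0,0,0],[0,0,0.008,0,0,0],[0,0,0.009,0,0,0],[0,0,0.009,0,0,0],[0,0,0.009,0,0,0],[0,0,0.009,0,0,0]]]'
```

```text
time_s: 33.45
ee_pos: [0.4975, 0.216, 0.1208]
eef_rot: [0.005, 0.725, 0.689, -0.0]
wrist_force: [-1.9, -1.6, 8.6]
gripper_width: 0.0007
```

```bash
python3 -m handwheel '[[[0,0,-0.1,0.004,0.005,0],[0,0,-0.25,0.004,0.005,0],[0,0,-0.4,0.004,0.005,0],[-0.12,0,-0.55,0.004,0.005,0],[-0.3,0,-0.6,0.004,0.005,0],[-0.5,0,-0.6,0.004,0.005,0],[-0.7,0,-0.6,0.004,0.005,0],[-0.85,0,-0.6,0.004,0.005,0]]]'
python3 - <<'E'
from h import *
go((.4852,-.0173,.15),-2.9)
im=bot.snapshot('wrist'); cv2.imwrite('pics/w7.png',im)
im=bot.snapshot('scene'); cv2.imwrite('pics/s13.png',cv2.resize(im[140:210,165:260],None,fx=8,fy=8,interpolation=cv2.INTER_CUBIC))
E
```

```text
time_s: 34.45
ee_pos: [0.4901, 0.0887, 0.2112]
eef_rot: [-0.0, 0.725, 0.689, 0.0]
wrist_force: [0.2, 0.8, -0.3]
gripper_width: 0.0001
t 34.45 pos [0.4901 0.0887 0.2112] F [ 0.17  0.79 -0.31] M [-0.05  0.05 -0.01] w 0.0001 q [0.04 0.17 1.68 0.   1.29 0.09]
tool y [ 0.999 -0.051  0.   ] z [ 0.     0.001 -1.   ]  DELTA [-0.708  0.003  0.407] [ 0.    -0.001 -0.   ]
```

View pics/w7.png

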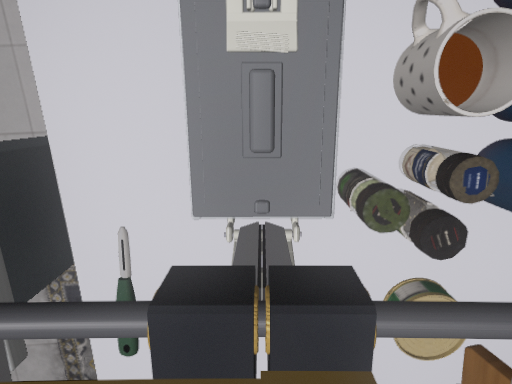

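View pics/s13.png

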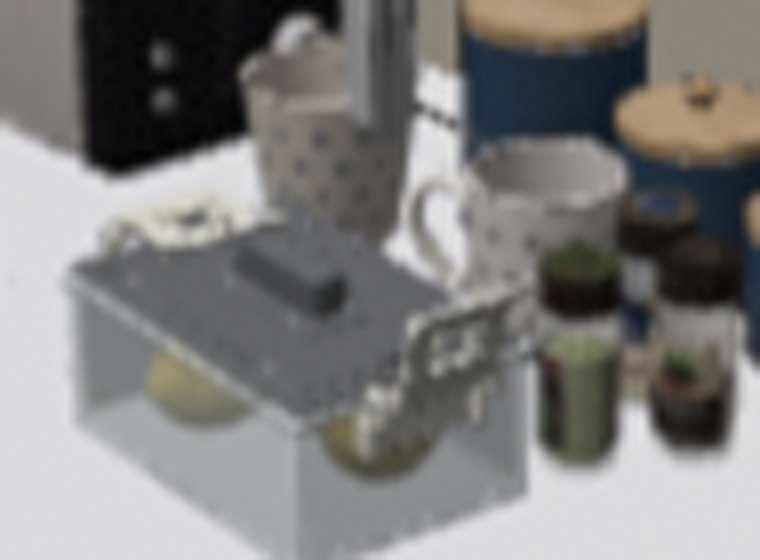

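```bash
python3 -m handwheel '[[[-0.12,0,0,0,0,0],[-0.27,0,0,0,0,0],[-0.45,0,0,0,0,0],[-0.63,0,0,0,0,0],[-0.72,0.003,0.08,0,0,0],[-0.72,0.003,0.2,0,0,0],[-0.72,0.003,0.35,0,0,0],[-0.72,0.003,0.41,0,0,0]]]'
python3 - <<'E'
from h import *
go((.4917,.0727,.143),-2.9)
E
```

```text
time_s: 35.55
ee_pos: [0.4838, -0.0188, 0.1477]
eef_rot: [-0.002, 0.725, 0.688, -0.001]
wrist_force: [0.7, -0.6, 0.3]
gripper_width: 0.0005
t 35.55 pos [ 0.4838 -0.0188  0.1477] F [ 0.69 -0.57  0.32] M [-0.13  0.05  0.05] w 0.0005 q [-0.18  0.2   1.81  0.    1.13 -0.13]
tool y [ 0.999 -0.053 -0.003] z [-0.003  0.001 -1.   ]  DELTA [0.612 0.02  0.032] [-0.002 -0.001 -0.001]
```

```bash
python3 -m handwheel '[[[0.06,0.003,-0.01,0,0,0],[0.14,0.006,-0.02,0,0,0],[0.22,0.007,-0.02,0,0,0],[0.3,0.007,-0.02,0,0,0],[0.38,0.007,-0.02,0,0,0],[0.46,0.007,-0.02,0,0,0],[0.54,0.007,-0.02,0,0,0],[0.62,0.007,-0.02,0,0,0]]]'; python3 -m handwheel '[[[0.04,0,0.02,0,0,0],[0.08,0,0.04,0,0,0],[0.12,0,0.05,0,0,0],[0.15,0,0.05,0,0,0],[0.17,0,0.05,0,0,0],[0.17,0,0.055,0,0,0],[0.17,0,0.06,0,0,0],[0.17,0,0.06,0,0,0]]]'
python3 - <<'E'
from h import *
go((.4911,.1006,.138),-2.9)
im=bot.snapshot('scene'); cv2.imwrite('pics/s14.png',cv2.resize(im[140:210,165:260],None,fx=8,fy=8,interpolation=cv2.INTER_CUBIC))
E
```

```text
time_s: 36.55
ee_pos: [0.4897, 0.0748, 0.1507]
eef_rot: [-0.002, 0.725, 0.688, -0.001]
wrist_force: [-0.6, -0.8, 0.4]
gripper_width: 0.0004
time_s: 37.55
ee_pos: [0.4913, 0.1009, 0.1422]
eef_rot: [-0.002, 0.726, 0.688, 0.0]
wrist_force: [-0.0, 2.3, 4.8]
gripper_width: 0.0003
t 37.55 pos [0.4913 0.1009 0.1422] F [-0.04  2.28  4.77] M [0.56 0.14 0.03] w 0.0003 q [0.06 0.23 1.79 0.   1.13 0.11]
tool y [ 0.999 -0.053 -0.003] z [-0.002  0.003 -1.   ]  DELTA [-0.002 -0.001  0.028] [-0.002 -0.002 -0.002]
```

View pics/s14.png

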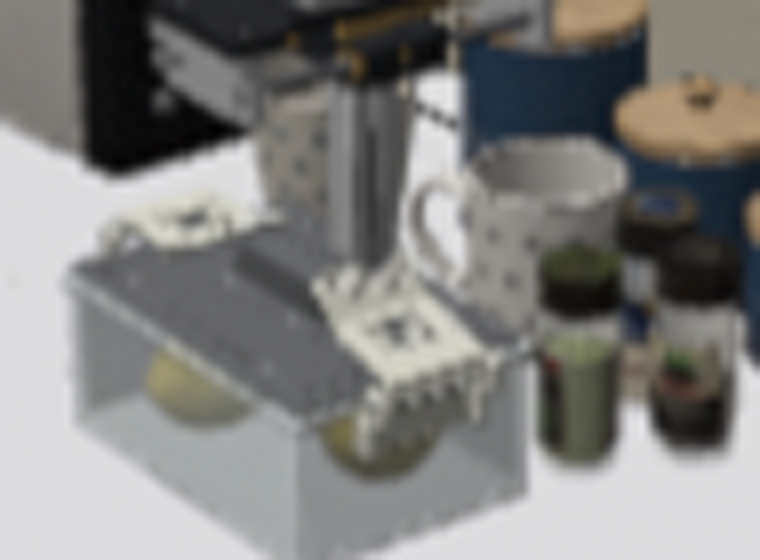

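```bash
python3 -m handwheel '[[[0,0,0.006,0,0,0],[0,0,0.008,0,0,0],[0,0,0.01,0,0,0],[0,0,0.012,0,0,0],[0,0,0.014,0,0,0],[0,0,0.016,0,0,0],[0,0,0.018,0,0,0],[0,0,0.02,0,0,0]]]'; python3 -m handwheel '[[[0,0,0.007,0,0,0],[0,0,0.009,0,0,0],[0,0,0.011,0,0,0],[0,0,0.013,0,0,0],[0,0,0.014,0,0,0],[0,0,0.016,0,0,0],[0,0,0.017,0,0,0],[0,0,0.018,0,0,0]]]'
```

```text
time_s: 38.6
ee_pos: [0.4914, 0.102, 0.1401]
eef_rot: [-0.002, 0.726, 0.688, 0.001]
wrist_force: [-3.1, 4.3, 9.3]
gripper_width: 0.0006
time_s: 39.6
ee_pos: [0.4914, 0.103, 0.1385]
eef_rot: [-0.003, 0.726, 0.688, 0.002]
wrist_force: [-1.8, 4.0, 11.1]
gripper_width: 0.0002
```

```bash
python3 -m handwheel '[[[0.001,0,0.008,0,0,0],[0.002,0,0.009,0,0,0],[0.003,0,0.011,0,0,0],[0.003,0,0.012,0,0,0],[0.004,0,0.013,0,0,0],[0.004,0,0.014,0,0,0],[0.005,0,0.015,0,0,0],[0.005,0,0.016,0,0,0]]]'
```

```text
time_s: 40.6
ee_pos: [0.4914, 0.104, 0.1371]
eef_rot: [-0.003, 0.726, 0.688, 0.003]
wrist_force: [-2.7, 2.6, 9.6]
gripper_width: 0.0009
```

```bash
python3 -m handwheel '[[[0.001,0,0.008,0,0,0],[0.002,0,0.009,0,0,0],[0.003,0,0.011,0,0,0],[0.003,0,0.012,0,0,0],[0.003,0,0.014,0,0,0],[0.003,0,0.015,0,0,0],[0.003,0,0.016,0,0,0],[0.003,0,0.017,0,0,0]]]'
```

```text
time_s: 41.6
ee_pos: [0.4914, 0.1049, 0.1354]
eef_rot: [-0.003, 0.726, 0.687, 0.003]
wrist_force: [-2.2, 2.1, 9.2]
gripper_width: 0.0003
```

```bash
python3 -m handwheel '[[[0,0,0.008,0,0,0],[0,0,0.009,0,0,0],[0,0,0.01,0,0,0],[0,0,0.011,0,0,0],[0,0,0.012,0,0,0],[0,0,0.013,0,0,0],[0,0,0.014,0,0,0],[0,0,0.015,0,0,0]]]'
```

```text
time_s: 42.6
ee_pos: [0.4913, 0.1056, 0.1337]
eef_rot: [-0.004, 0.726, 0.687, 0.004]
wrist_force: [-1.1, 3.2, 5.6]
gripper_width: 0.0003
```

Snapped (force falling: 11 → 5.6). Now to the stop gently.

```bash
python3 -m handwheel '[[[0,0,0.005,0,0,0],[0,0,0.006,0,0,0],[0,0,0.007,0,0,0],[0,0,0.008,0,0,0],[0,0,0.009,0,0,0],[0,0,0.01,0,0,0],[0,0,0.01,0,0,0],[0,0,0.01,0,0,0]]]'; python3 -m handwheel '[[[0,0,0.002,0,0,0],[0,0,0.004,0,0,0],[0,0,0.006,0,0,0],[0,0,0.007,0,0,0],[0,0,0.008,0,0,0],[0,0,0.009,0,0,0],[0,0,0.01,0,0,0],[0,0,0.01,0,0,0]]]'
```

```text
time_s: 43.6
ee_pos: [0.4912, 0.1053, 0.1319]
eef_rot: [-0.004, 0.726, 0.687, 0.003]
wrist_force: [0.2, -0.4, 0.7]
gripper_width: 0.0001
time_s: 44.6
ee_pos: [0.4912, 0.1053, 0.1304]
eef_rot: [-0.004, 0.726, 0.687, 0.003]
wrist_force: [0.9, 0.7, 1.0]
gripper_width: 0.0006
```

```bash
python3 -m handwheel '[[[0,0,0.002,0,0,0],[0,0,0.004,0,0,0],[0,0,0.006,0,0,0],[0,0,0.007,0,0,0],[0,0,0.008,0,0,0],[0,0,0.009,0,0,0],[0,0,0.01,0,0,0],[0,0,0.01,0,0,0]]]'; python3 -m handwheel '[[[0,0,0.002,0,0,0],[0,0,0.004,0,0,0],[0,0,0.006,0,0,0],[0,0,0.007,0,0,0],[0,0,0.008,0,0,0],[0,0,0.009,0,0,0],[0,0,0.009,0,0,0],[0,0,0.009,0,0,0]]]'
```

```text
time_s: 45.6
ee_pos: [0.4911, 0.1053, 0.1289]
eef_rot: [-0.004, 0.726, 0.687, 0.003]
wrist_force: [0.3, -0.3, 0.0]
gripper_width: 0.0002
time_s: 46.6
ee_pos: [0.4912, 0.1055, 0.1277]
eef_rot: [-0.004, 0.726, 0.687, 0.004]
wrist_force: [-0.3, 0.3, 3.0]
gripper_width: 0.0003
```

```bash
python3 -m handwheel '[[[0,0,0.003,0,0,0],[0,0,0.005,0,0,0],[0,0,0.006,0,0,0],[0,0,0.007,0,0,0],[0,0,0.008,0,0,0],[0,0,0.009,0,0,0],[0,0,0.01,0,0,0],[0,0,0.01,0,0,0]]]'; python3 -m handwheel '[[[0,0,0.006,0,0,0],[0,0,0.007,0,0,0],[0,0,0.008,0,0,0],[0,0,0.009,0,0,0],[0,0,0.01,0,0,0],[0,0,0.01,0,0,0],[0,0,0.01,0,0,0],[0,0,0.01,0,0,0]]]'
```

```text
time_s: 47.6
ee_pos: [0.4914, 0.1057, 0.1267]
eef_rot: [-0.004, 0.726, 0.687, 0.004]
wrist_force: [-1.4, 1.5, 6.8]
gripper_width: 0.0005
time_s: 48.6
ee_pos: [0.4914, 0.1059, 0.1262]
eef_rot: [-0.004, 0.726, 0.687, 0.004]
wrist_force: [-2.3, 1.0, 9.5]
gripper_width: 0.001
```

```bash
python3 -m handwheel '[[[0,0,-0.1,0,0,0],[0,0,-0.25,0,0,0],[0,0,-0.4,0,0,0],[-0.08,0,-0.55,0,0,0],[-0.16,0,-0.7,0,0,0],[-0.24,0,-0.85,0,0,0],[-0.32,0,-0.95,0,0,0],[-0.4,0,-1,0,0,0]]]'
python3 - <<'E'
from h import *
go((.49,.045,.276),-2.9)
im=bot.snapshot('wrist'); cv2.imwrite('pics/w8.png',im)
im=bot.snapshot('scene'); cv2.imwrite('pics/s15.png',cv2.resize(im[140:210,165:260],None,fx=8,fy=8,interpolation=cv2.INTER_CUBIC))
E
```

```text
time_s: 49.6
ee_pos: [0.488, 0.0435, 0.2758]
eef_rot: [-0.003, 0.726, 0.687, 0.004]
wrist_force: [-0.6, 0.5, 0.2]
gripper_width: 0.0004
t 49.6 pos [0.488  0.0435 0.2758] F [-0.57  0.55  0.23] M [-0.05  0.03 -0.04] w 0.0004 q [-0.06  0.12  1.58  0.01  1.44 -0.01]
tool y [ 0.998 -0.055  0.001] z [ 0.002  0.011 -1.   ]  DELTA [ 0.011  0.013 -0.001] [ 0.001 -0.007 -0.003]
```

View pics/w8.png

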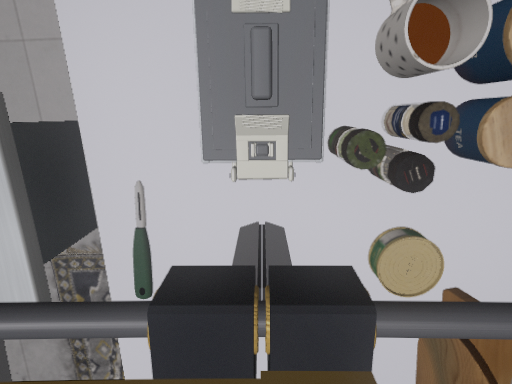

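View pics/s15.png

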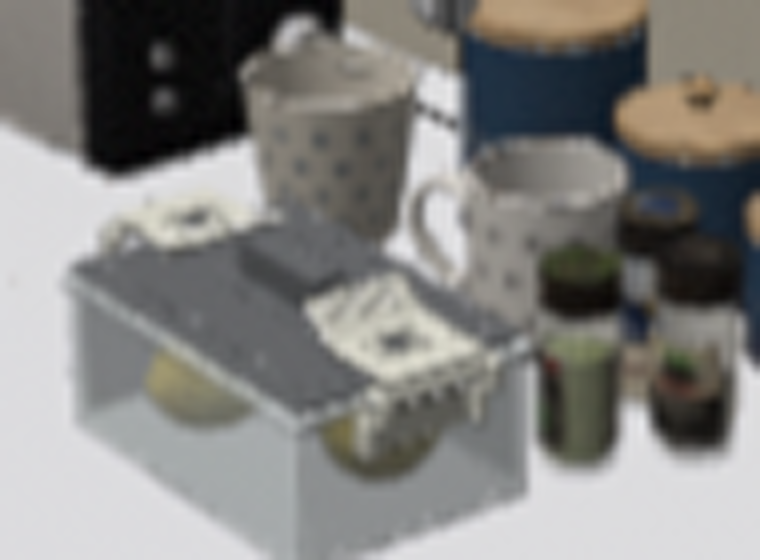

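```bash
python3 -m handwheel '[[[0.08,0,0,0,-0.007,0],[0.16,0,0,0,-0.007,0],[0.26,0,0,0,-0.007,0],[0.36,0,0,0,-0.007,0],[0.46,0,0,0,-0.007,0],[0.54,0,0,0,-0.007,0],[0.6,0,0,0,-0.007,0],[0.6,0,0,0,-0.007,0]]]'
python3 - <<'E'
from h import *
st=bot.state(); im=bot.snapshot('wrist')
c=cam('wrist',st); go((.49,.045,.276),-2.9)
a=np.radians(-2.9);M=np.array([[np.cos(a),-np.sin(a)],[np.sin(a),np.cos(a)]])
v=cv2.resize(im[:260,150:380],None,fx=2.3,fy=2.3,interpolation=cv2.INTER_CUBIC)
for s in (1,-1):
  for th in (0,.15,.3):
    # body corners r=0..43 upper face, half-width 27
    P=[]
    for r in (0,.043):
      for x in (-.027,.027):
        o=-r*np.cos(th)+.01*np.sin(th); z=.086+r*np.sin(th)+.01*np.cos(th)
        P.append(np.r_[M@np.array([x,s*(.110+o)])+[.4942,.1605],z])
    print(s,th,proj(np.array(P),c).round(1).tolist())
cv2.imwrite('pics/w9.png',v)
E
```

```text
time_s: 50.7
ee_pos: [0.4933, 0.1334, 0.2766]
eef_rot: [0.001, 0.727, 0.687, 0.0]
wrist_force: [0.2, -0.8, 0.6]
gripper_width: 0.0003
t 50.75 pos [0.4932 0.133  0.2766] F [-0.55  0.   -0.41] M [-0.04  0.1   0.01] w 0.0005 q [ 0.13  0.15  1.54 -0.    1.45  0.18]
tool y [ 0.998 -0.056  0.001] z [ 0.001 -0.001 -1.   ]  DELTA [-0.587  0.012  0.005] [ 0.001  0.001 -0.004]
1 0 [[231.4, 39.6], [288.2, 39.3], [232.7, 87.4], [287.4, 87.1]]
1 0.15 [[231.4, 37.9], [288.2, 37.6], [232.1, 84.8], [288.0, 84.6]]
1 0.3 [[231.4, 36.3], [288.2, 36.0], [231.5, 81.1], [288.5, 80.9]]
-1 0 [[237.0, 252.7], [285.0, 252.5], [236.1, 216.4], [285.5, 216.1]]
-1 0.15 [[237.0, 253.9], [285.0, 253.7], [235.7, 220.0], [285.9, 219.7]]
-1 0.3 [[237.1, 255.0], [284.9, 254.8], [235.3, 224.4], [286.2, 224.2]]
```

View pics/w9.png

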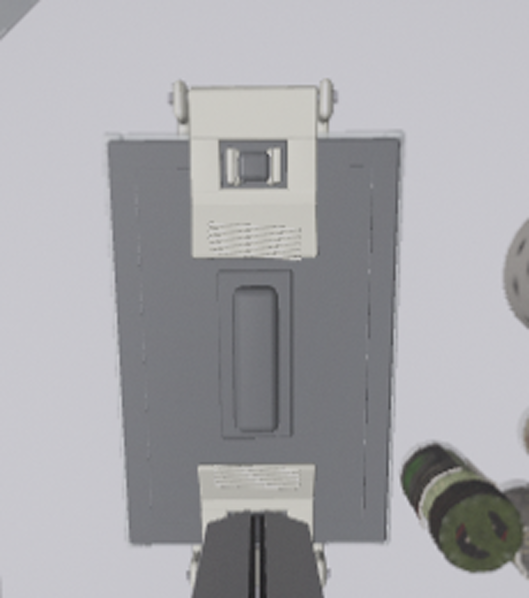

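```bash
python3 -c "
from workcell import bot
print(bot.close_job())"
```

```text
the job is handed in; nothing more can be done
None
```

I put the lid on the larger box, and it looks fully down all round. I then shut both clips and handed the job in at about 51 s of the 72 s. At the end the robot was touching nothing.

**Lid:** it went in with about 3.5 N of contact, at the height expected for the plate resting on the rim. The last pictures show it level and centred.

**Clips:** both gave the feel you described: force climbed to a peak, fell to zero, then met a stop. I pressed each one lightly against that stop:

| | clip_a | clip_b |
|---|---|---|
| Highest vertical force seen | 11.5 N | 11.1 N |
| Force against the stop | 8.6 N | 9.5 N |

- **Forces:** the largest combined reading was about 13 N, under the 18 N limit. I only saw the force at the end of each move, so a brief higher value in between can't be ruled out.
- **clip_a:** in the last wrist picture its bend line matches the fully shut position to about 1 pixel, and the stud shows through its window.
- **clip_b:** the fingers hid it in that last picture. Its shut state rests on the force record, a tab travel of about 16 mm like clip_a's, and the wrist and scene pictures just before.
- **Stop stiffness:** both stops felt a little softer than rigid, about 5 N per mm. I put that down to give in the arm and contact.

The contents and the neighbouring things showed no sign of having moved in the last pictures.

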